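# Clamp the candle mould in the quick-release vise

## Robot

A 7-joint arm with a two-finger parallel gripper is mounted at the origin on the work surface. World frame = base frame: x ahead of the robot, y to its left, z up, the work surface at z = 0. Lengths are in m, angles in degrees, forces in N, time in s.
With the tool pointing down it reaches from about 0.4 to 0.85 m from the base axis. Payload 4.5 kg.
Tool frame: the origin (TCP) lies midway between the tips of the shut fingers; the grasp point (between the pads) lies 19 mm behind it; y points along the fingers, z is the direction in which the jaws open and shut, and the axes are right-handed (so a half turn about y gives the same grasp; the last joint's range is limited). The gripper opens to 85 mm and grips with 20 to 120 N. Pads are 22 mm wide; open, the fingers measure 114 mm over their backs; the gripper's body (76 mm by 85 mm) begins 54 mm behind the grasp point. The pads swing forward as they close: fully open they stand 13 mm farther back than shut.
Start: joints at [-74.553, 39.483, -11.15, 89.685, 9.013, 51.709, -12.324], TCP at [0.146, 0.608, 0.231] pointing down, gripper open.
Joint ranges: [-172.22, 172.22], [-26.19, 119.32], [-84.43, 86.54], [7.71, 146.69], [-57.33, 237.33], [2.42, 119.75], [-152.13, 152.13]. Speed limits (degrees/s): [147.25, 147.25, 180, 180, 180, 180, 180].

## Interface

Orientations are given as [roll, pitch, yaw] about the fixed x, y, z axes, in that order (R = Rz(yaw) Ry(pitch) Rx(roll)).
In Python, from plant import manip gives the robot as it stands.
- The arm moves only by the tool carry_out, never from a script. Its argument "commands" is a list that holds one entry, the list of rows, each a list of 5 numbers: the shift along the tool's x, y, z in cm, then the turn about the tool's y in rad, then the finger opening in cm, from 0 to 8.54. A call has 1 to 12 rows; each row is the pose to reach, as a shift and turn from the pose commanded when the call began, along the tool's axes at that moment; what a row does not reach only later rows make up. A row lasts 1/10 s, in which the tool goes at most 50 mm and 8.59 degrees, less where a joint would pass 70% of its speed; a pose out of reach is approached as far as the arm can. A call with a gripper value outside its range is refused whole. The fingers move at their own pace and stop on an object; "newtons" is the grip in N (left out, the last holds). Time passes only in rows, so rows that repeat a pose let the fingers close. It gives the time, the measured TCP pose, the force and the opening at its end, in the units of the state.
- manip.observe(): the state, without advancing time (a new reading comes with each control period).
- manip.capture(name): name is "scene" or "top"; returns (picture, depth): 384x512x3 uint8, red, green, blue; 384x512 float32, m along the optical axis (not along the pixel's ray), 0 where there is no reading.
- manip.camera_params(name): a dict with "fx", "fy", "cx", "cy" (pixels), "dist_coeffs" ([k1, k2, p1, p2, k3] as OpenCV has them; the pictures are not rectified), "R" (3x3) and "t" (3): a world point X has camera coordinates R X + t. Camera axes: x right, y down, z forward; pixel columns grow to the right and rows downward; lengths in m; the calibration is good to about 2 mm. A picture is of the moment at which its call begins. camera_params takes no time and is no camera call.
- manip.sign_off(): hands the job in, once; it reports no verdict.
Trained networks look in the newest picture that a camera, given by its name, has taken for a name from the list of things; names that differ only in an ending like _2 or _b are one class to them, and where a whole thing is asked for, a point or a joint stands for the part that bears it (a point fixed in the world has none). Each returns a list of dicts, best first, with "confidence" (0 to 1); they miss things now and then, are a little off and sometimes report something else, mostly with a low value. They report only what shows in the picture. A call takes as long as a camera call. They do not tell look-alikes from the thing itself.
- manip.cut_out(camera, name): "mask" (384x512 bool, what is visible of it) and "box" ([left, top, width, height] in pixels, round what is visible of it).
The state is a dict: "time": time; "q": joint angles; "dq": joint speeds; "joint_torque": joint torques, N m; "position": TCP position; "ee_rot": TCP orientation; "contact_force": force on the tool from outside, world axes, zero at the start; "wrist_torque": the same for the moment, N m; "gripper_width": opening from 0.0 (shut) to 1.0 (fully open).
Only numpy, scipy, OpenCV 4.12 (cv2) and the standard library are available. Lean on these libraries where they do the work, as an engineer would, in place of code of your own. Each camera call takes 0.05 s, during which the arm holds its last target.

## Task

Stand the two-part candle mould upright, pouring hole up, on the vise's two guide rods midway across the jaws, its seam parallel to the jaw faces so that they will close on its two large faces, and let go of it. Then squeeze the red quick-release lever fully against its horn, slide the moving jaw up to the mould with the lever still squeezed, let the lever go, and wind the crank clockwise (seen from the crank's end) until the lever has sprung home and the mould is clamped really tight. Leave the other things on the table where they are.

Things in the scene. Friction and masses are not known exactly. Their poses are not given: they have to be found in the camera images.
- mould: two-part aluminium candle mould, halves pinned together: block 80 mm long, 64 wide, 44 thick, about 0.5 kg, red band round it near the pouring end. It starts lying flat. Origin: centre of the large face that is underneath at the start. +x along the 80 mm to the pouring end (dark hole in a brass ring), +y along the 64 mm width, +z across the 44 mm thickness (across the seam; up at the start).
- mould_mid (a point): centre of the mould block; axes as mould.
- mould_foot (a point): centre of the mould's plain foot end, opposite the pouring hole; axes as mould. The foot is to stand on the rods.
- vise: blue iron vise with wood-lined jaws on a beech riser, bolted down. Origin: on the bench below the middle of the fixed jaw's face; +x from the moving jaw to the fixed jaw (rearwards), +y along the jaws, +z up. Fixed jaw: 36 mm thick (x 0 to 36), 110 wide, top 185 mm high. Riser 40 mm high, 130 wide, x -25 to 140; half-nut housing behind the jaw 107 mm high. Crank and lever are on the -x side.
- fixed_face (a point): middle of the top edge of the fixed jaw's face, 185 mm above the bench; axes as vise.
- jaw: the moving jaw with its rods and screw. Origin: on the bench below the middle of its inner face; axes as vise, so its x in the vise's frame is minus the jaw gap (68 to 90 mm at the start). Plate 28 mm thick (x -28 to 0), 110 wide, z 55 to 185 mm. Lever home: held by the screw. Lever fully squeezed: slides freely along the vise's x with about 2 N of drag, gap 30 to 98 mm.
- rods (a point): midway between the guide rods' tops, 100 mm above the bench, at the moving jaw's inner face; axes as vise. The two steel rods (16 mm thick, at y = -24 and +24 mm) run level along the vise's x across the gap, move with the jaw and carry the mould.
- horn_top (a point): point on the middle line of the moving jaw's fixed horn, 225 mm above the bench: a blue upright bar 12 x 12 mm, its top at 250 mm, in front of the jaw plate (jaw frame x -42 to -30, y 10 to 22 mm): the counter-grip for the lever; axes as jaw.
- lever_tab (a point): middle of the lever's red grip tab, 12 x 12 mm, 60 tall, top 250 mm above the bench, beside the horn on its -y side (jaw frame x -44 to -32, y -30 to -18 mm when home: 52 mm over lever and horn; 34 mm when fully squeezed). Horn and tab stand free above the jaw's top from 185 to 250 mm: pinch both together from above.
- lever (a joint): lever angle, rad: 0 home (half-nut in the thread), 0.125 fully squeezed to the horn (towards the vise's +y); spring 2 N at the tab at first, 4.5 N at full squeeze. Above 0.105 the half-nut is clear. Let go, it drops into a groove (5 mm pitch) if one is opposite; on a crest the lever stays part-way, 0.07 to 0.1 (it may also start so), until the crank has turned up to one turn, then snaps home.
- crank_grip (a point): where to grip the crank's wooden handle: a bar 20 mm thick, 75 mm long, parallel to the vise's x, spinning freely in the fingers, 40 mm from the screw's axis; it reaches 27 mm to the -x and 48 mm to the +x of this point, where it meets a steel handwheel 100 mm across (jaw frame x -54 to -41 mm). Axes turn with the crank: z points from the screw's axis to the handle.
- screw_axis (a point): point on the screw's axis level with crank_grip, 75 mm above the bench, 104 mm in front (-x) of the moving jaw's inner face; the centre of the handle's circle of 40 mm radius in the vise's y-z plane. Axes as vise; moves with the jaw.
- crank (a joint): crank angle, rad: 0 = handle straight above the axis; grows clockwise seen from the crank's end (from the top towards the vise's -y), which closes the jaw 5 mm a turn with the lever home. Starts within 2.6 of 0. Free turning takes about 3 N at the handle; it stays where left. Once the mould is gripped the effort climbs about 1.2 N per rad: half a turn more (6 to 7 N) is really tight, and holds.
- candle_a: rolled beeswax candle standing up, 30 mm thick, 85 mm tall. Leave it alone. Origin: centre of its underside.
- candle_b: rolled beeswax candle standing up, 30 mm thick, 100 mm tall. Leave it alone. Origin: centre of its underside.
- wax_sheets: stack of yellow beeswax sheets, 100 x 130 x 18 mm. Leave it alone. Origin: centre of its underside.
- wick_spool: white spool of wick, 56 mm across, 56 mm tall. Leave it alone. Origin: centre of its underside.
- dye_jar: jar of wax dye with a red cap, 56 mm across, 75 mm tall. Leave it alone. Origin: centre of its underside.
- brush_mug: blue mug with brushes, 72 mm across, 85 mm tall, brushes up to 180 mm. Leave it alone. Origin: centre of its underside.
Not all that is in view belongs to the job. Leave any blue or green look-alike of the mould alone.

How it is judged:
By the outcome, as a careful person would: the job done as asked, in the order asked, and still so for the second after the job is handed in, with the robot touching nothing.
It also fails if it takes over 72 s, if anything falls off the work surface, if the arm or the gripper's body presses on something with over 40 N, if the wrist force passes 120 N, or if a joint passes its speed limit or range.

## Working session

There is one attempt and no reset: what is moved stays moved. The work goes in short steps, Python scripts to look and compute and a tool call to move; the robot and the scene stay as the last step left them, time stands still between calls to the robot, and variables do not carry over. Pictures are saved under pics/ and viewed, and the job is handed in when it is done.

Besides the shell and the picture viewer there is one more tool, called after "Request:" as a command line: name --argument value ..., lists and objects as JSON in quotes. carry_out: Moves the arm, as the interface text tells. Its arguments: {"type":"object","properties":{"commands":{"type":"array"},"newtons":{"type":"number"}},"required":["commands"]}

```bash
ls; mkdir -p pics; cat > h.py <<'E'
import numpy as np, cv2
from plant import manip
from scipy.spatial.transform import Rotation as Ro
def cap(n,f=None):
    im,d=manip.capture(n)
    if f: cv2.imwrite('pics/'+f,im[:,:,::-1])
    np.savez('/tmp/%s.npz'%n,im=im,d=d)
    return im,d
def cloud(n,d):
    p=manip.camera_params(n)
    K=np.array([[p['fx'],0,p['cx']],[0,p['fy'],p['cy']],[0,0,1]])
    v,u=np.mgrid[0:384,0:512]
    pts=np.stack([u.ravel(),v.ravel()],1).astype(np.float64)
    un=cv2.undistortPoints(pts[:,None],K,np.array(p['dist_coeffs'],float))[:,0]
    c=np.c_[un,np.ones(len(un))]*d.ravel()[:,None]
    R=np.array(p['R']);t=np.array(p['t'])
    w=(c-t)@R
    w[d.ravel()<=0]=np.nan
    return w.reshape(384,512,3)
def proj(n,X):
    p=manip.camera_params(n)
    K=np.array([[p['fx'],0,p['cx']],[0,p['fy'],p['cy']],[0,0,1]])
    return cv2.projectPoints(np.atleast_2d(X).astype(float),cv2.Rodrigues(np.array(p['R'],float))[0],np.array(p['t'],float),K,np.array(p['dist_coeffs'],float))[0][:,0]
E
python3 - <<'E'
from h import *
for n in('scene','top'):
    im,d=cap(n,n+'0.png'); p=manip.camera_params(n); R=np.array(p['R']);print(n,-R.T@np.array(p['t']),R[2],p['fx'])
s=manip.observe();print(s)
E
```

```text
pics
scene [1.05388376 0.30280562 1.00250999] [-0.51090867 -0.30134515 -0.80508598] 436.38977949955427
top [ 0.4191646  -0.0049123   1.04632949] [ 0.09954576 -0.01822318 -0.9948661 ] 368.84623511900656
{'time': 0.1, 'q': array([-74.55476381,  39.52887288, -11.14372407,  89.74017229,
         9.01180039,  51.7100196 , -12.32365429]), 'dq': array([-0.02977898, -0.07891023, -0.04947929, -0.20943685,  0.01473083,
       -0.00882527, -0.02347484]), 'joint_torque': array([-3.54066062e-03, -5.40595865e+01, -1.27140362e+00, -1.58982235e+01,
        9.42529994e-03,  4.43065306e-03,  4.72527915e-06]), 'position': array([0.14591016, 0.6071138 , 0.23055235]), 'ee_rot': array([-9.00971206e+01, -7.47779437e-03, -1.35050767e+01]), 'contact_force': array([-0.25652914, -0.07174968,  0.38359501]), 'wrist_torque': array([ 0.02044091, -0.00263011,  0.0206073 ]), 'gripper_width': 0.9984690928603053}
```

View pics/scene0.png

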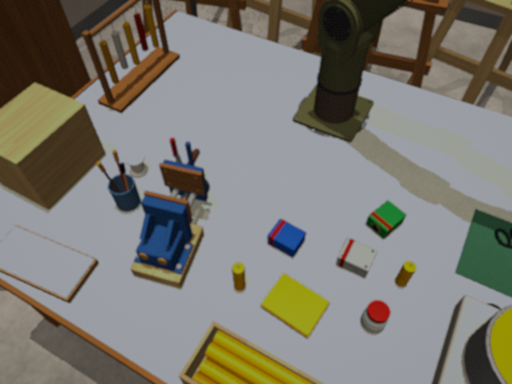

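View pics/top0.png

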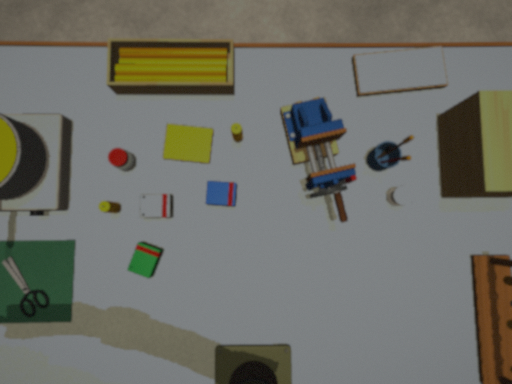

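Candidates for the mould are the silver block with a red band (top 155,205 / scene 356,257), a blue look-alike (221,193 / 287,237) and a green one (145,259 / 385,218). "Aluminium" points to the silver one. I'll crop close to check it, and measure.

```bash
python3 - <<'E'
from h import *
z=np.load('/tmp/top.npz');im=z['im'];d=z['d']
zs=np.load('/tmp/scene.npz');ims=zs['im'];ds=zs['d']
a=cv2.resize(im[180:230,120:190],None,fx=5.5,fy=5.5,interpolation=cv2.INTER_CUBIC)
b=cv2.resize(ims[225:285,325:395],None,fx=5.5,fy=5.5,interpolation=cv2.INTER_CUBIC)
H=max(len(a),len(b));c=np.zeros((H,a.shape[1]+b.shape[1],3),np.uint8);c[:len(a),:a.shape[1]]=a;c[:len(b),a.shape[1]:]=b
cv2.imwrite('pics/crop_m.png',c[:,:,::-1])
a=cv2.resize(im[90:230,270:370],None,fx=4,fy=4,interpolation=cv2.INTER_CUBIC)
b=cv2.resize(ims[130:290,120:220],None,fx=3.5,fy=3.5,interpolation=cv2.INTER_CUBIC)
H=max(len(a),len(b));c=np.zeros((H,a.shape[1]+b.shape[1],3),np.uint8);c[:len(a),:a.shape[1]]=a;c[:len(b),a.shape[1]:]=b
cv2.imwrite('pics/crop_v.png',c[:,:,::-1])
for n,dd,(u0,u1,v0,v1) in(('top',d,(125,190,180,230)),('scene',ds,(325,390,225,285))):
    w=cloud(n,dd); np.save('/tmp/w_%s.npy'%n,w)
    q=w[v0:v1,u0:u1].reshape(-1,3)
    tab=q[(q[:,2]<.02)]
    t=q[(q[:,2]>.035)&(q[:,2]<.06)]
    print(n,'table z',np.nanmedian(tab[:,2]),'topz',np.median(t[:,2]),len(t))
    r=cv2.minAreaRect((t[:,:2]*1000).astype(np.float32));print(r)
# vise
for n,(u0,u1,v0,v1) in(('top',(270,370,90,230)),('scene',(120,220,130,290))):
    w=np.load('/tmp/w_%s.npy'%n)[v0:v1,u0:u1].reshape(-1,3)
    for lo,hi in((.035,.045),(.095,.115),(.178,.192),(.235,.26)):
        t=w[(w[:,2]>lo)&(w[:,2]<hi)]
        if len(t)>4: print(n,lo,len(t),t.mean(0).round(3),cv2.minAreaRect((t[:,:2]*1000).astype(np.float32)))
E
```

```text
top table z 0.00021144852737200106 topz 0.043988792716876356 722
((479.81744384765625, 262.69805908203125), (80.93753814697266, 62.679134368896484), 89.57019805908203)
scene table z -0.00015931878558923189 topz 0.043289453361276126 879
((439.21661376953125, 266.1490478515625), (81.84436798095703, 152.92800903320312), 88.07844543457031)
top 0.035 518 [ 0.647 -0.15   0.04 ] ((682.6592407226562, -204.3336181640625), (191.0680694580078, 214.86151123046875), 10.985203742980957)
top 0.095 1028 [ 0.662 -0.163  0.105] ((592.5569458007812, -180.32241821289062), (333.13739013671875, 109.62106323242188), 8.709437370300293)
top 0.178 1160 [ 0.602 -0.18   0.183] ((591.9876708984375, -183.35687255859375), (156.39718627929688, 109.68439483642578), 12.568425178527832)
top 0.235 73 [ 0.522 -0.203  0.248] ((522.1314086914062, -203.14866638183594), (11.948953628540039, 52.09027099609375), 10.20091724395752)
scene 0.035 796 [ 0.707 -0.159  0.039] ((621.9669799804688, -233.24388122558594), (406.32818603515625, 195.28839111328125), 46.374210357666016)
scene 0.095 1348 [ 0.684 -0.16   0.106] ((612.1614990234375, -189.90077209472656), (296.16839599609375, 219.28973388671875), 47.78580093383789)
scene 0.178 1074 [ 0.609 -0.181  0.182] ((603.9593505859375, -230.079833984375), (159.4891357421875, 205.07859802246094), 13.120274543762207)
scene 0.235 80 [ 0.525 -0.202  0.245] ((524.0763549804688, -202.7191925048828), (13.105291366577148, 51.097293853759766), 11.80955982208252)
```

View pics/crop_m.png

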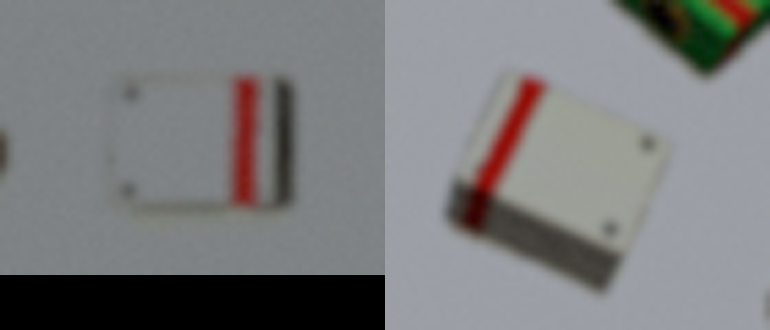

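View pics/crop_v.png

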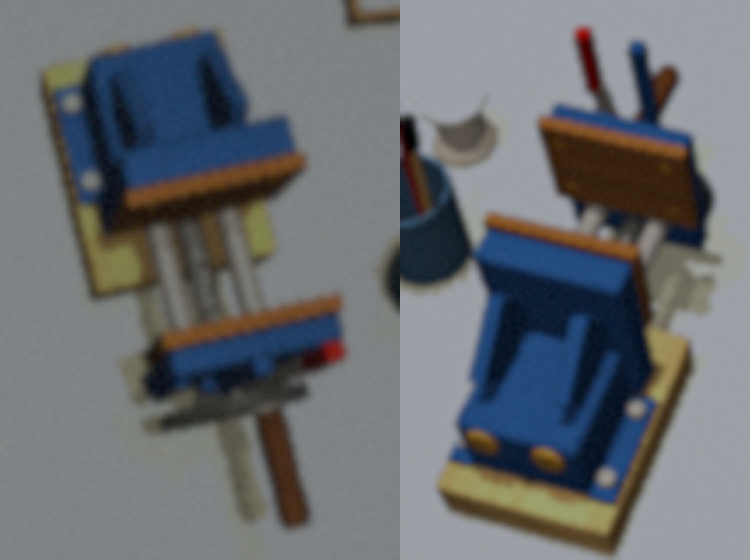

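The crop confirms the silver block with the red band. Its pouring end is on the right in the top view, which is world -y. Now the vise fit.

```bash
python3 - <<'E'
from h import *
W=np.load('/tmp/w_top.npy')[90:230,270:370].reshape(-1,3)
t=W[(W[:,2]>.178)&(W[:,2]<.192)][:,:2]
from scipy.cluster.vq import kmeans2
c,l=kmeans2(t,np.array([[.65,-.17],[.53,-.2]]),minit='matrix')
for k in(0,1):
    q=t[l==k]
    r=cv2.minAreaRect((q*1000).astype(np.float32));print(k,len(q),q.mean(0),r)
    for a in np.arange(8,17,1):
        u=np.array([np.cos(np.radians(a)),np.sin(np.radians(a))]);v=np.array([-u[1],u[0]])
        print(a,np.percentile(q@u,[1,99]).round(4),np.percentile(q@v,[1,99]).round(4),np.ptp(q@u))
rods=W[(W[:,2]>.09)&(W[:,2]<.102)]
print(len(rods))
W2=np.load('/tmp/w_scene.npy')[130:290,120:220].reshape(-1,3)
for Wx in (W,W2):
  q=Wx[(Wx[:,2]>.235)&(Wx[:,2]<.26)];print(q.round(3)[::6].tolist())
E
```

```text
0 636 [ 0.64947162 -0.16958931] ((650.6422729492188, -170.01454162597656), (36.169456481933594, 109.24207305908203), 12.784032821655273)
8 [0.5996 0.6398] [-0.3108 -0.2064] 0.04309987107771607
9 [0.5957 0.6346] [-0.3214 -0.217 ] 0.04139432434679924
10 [0.5917 0.6293] [-0.3321 -0.2278] 0.039712933692179875
11 [0.5875 0.6237] [-0.3428 -0.2383] 0.038192781995831315
12 [0.583  0.6182] [-0.3534 -0.2489] 0.0368336875571319
13 [0.5779 0.6128] [-0.3637 -0.2592] 0.03638864920305451
14 [0.5721 0.6075] [-0.3739 -0.2695] 0.03739693800282917
15 [0.5657 0.6023] [-0.3841 -0.2796] 0.038635330298270154
16 [0.5593 0.5971] [-0.3942 -0.2896] 0.04032487570134591
1 524 [ 0.54333622 -0.19325317] ((536.595703125, -195.87149047851562), (43.191932678222656, 109.67327880859375), 13.1181640625)
8 [0.4853 0.5276] [-0.3196 -0.2149] 0.04727712161549891
9 [0.4808 0.5222] [-0.3286 -0.2239] 0.04611142200431445
10 [0.4761 0.5166] [-0.3374 -0.2328] 0.04493167640729617
11 [0.4709 0.511 ] [-0.3462 -0.2415] 0.043760307637139395
12 [0.4657 0.5053] [-0.3549 -0.2501] 0.04324852759882575
13 [0.4606 0.4999] [-0.3633 -0.2586] 0.043198710887484226
14 [0.455  0.4947] [-0.3718 -0.2669] 0.04427607826744023
15 [0.4492 0.4896] [-0.3803 -0.2752] 0.045492780584112213
16 [0.4433 0.4845] [-0.3886 -0.2835] 0.0466956253591197
395
[[0.532, -0.223, 0.247], [0.529, -0.224, 0.252], [0.527, -0.222, 0.25], [0.524, -0.219, 0.252], [0.523, -0.181, 0.248], [0.523, -0.218, 0.248], [0.521, -0.177, 0.243], [0.522, -0.218, 0.239], [0.52, -0.178, 0.241], [0.519, -0.19, 0.247], [0.516, -0.182, 0.25], [0.514, -0.18, 0.248], [0.513, -0.185, 0.239]]
[[0.525, -0.228, 0.25], [0.526, -0.221, 0.252], [0.528, -0.22, 0.25], [0.531, -0.218, 0.251], [0.53, -0.219, 0.246], [0.532, -0.225, 0.241], [0.52, -0.186, 0.25], [0.53, -0.221, 0.238], [0.522, -0.181, 0.25], [0.524, -0.189, 0.245], [0.513, -0.181, 0.239], [0.516, -0.179, 0.239], [0.516, -0.179, 0.236], [0.524, -0.179, 0.236]]
```

```bash
cat >> h.py <<'E'
def togo(p,yaw):
    s=manip.observe(); R=Ro.from_euler('xyz',s['ee_rot'],degrees=True)
    dcm=R.inv().apply(np.array(p)-s['position'])*100
    T=Ro.from_euler('xyz',[-90,0,yaw],degrees=True)
    rv=(R.inv()*T).as_rotvec()
    print('shift cm',dcm.round(2),'turn',rv.round(3),'F',s['contact_force'].round(1),'M',s['wrist_torque'].round(2),'w',round(s['gripper_width']*8.54,2),'t',s['time'],'pos',s['position'].round(4),s['ee_rot'].round(2))
U=np.array([np.cos(np.radians(12.8)),np.sin(np.radians(12.8)),0]);V=np.array([-U[1],U[0],0])
V0=np.array([.6331,-.1740,0])
def vw(x,y,z): return V0+x*U+y*V+np.array([0,0,z])
def wv(p): d=np.asarray(p)-V0; return np.stack([d@U,d@V,d[...,2]],-1)
E
python3 - <<'E'
from h import *
togo([.480,.235,.12],-90)
w=np.load('/tmp/w_scene.npy')
m=((w[...,2]>.037)&(w[...,2]<.05)).astype(np.uint8)
n,l,st,c=cv2.connectedComponentsWithStats(m)
k=l[255,356]; t=w[l==k]; print(k,len(t),cv2.minAreaRect((t[:,:2]*1000).astype(np.float32)))
# rods and crank in vise frame
W=np.load('/tmp/w_top.npy'); q=wv(W[90:230,270:370].reshape(-1,3))
a=q[(q[:,2]>.09)&(q[:,2]<.105)&(q[:,0]<-.01)&(q[:,0]>-.07)];print(np.histogram(a[:,1],np.arange(-.05,.051,.005)),np.percentile(a[:,2],90))
a=q[(q[:,0]<-.14)&(q[:,2]>.02)];print(len(a),a[:,0].min(),a[:,0].max(),np.median(a,0)); print(a[::8].round(3).tolist())
E
```

```text
shift cm [ 41.17  11.11 -28.36] turn [1.000e-03 1.335e+00 1.000e-03] F [-0.3 -0.1  0.4] M [ 0.02 -0.    0.02] w 8.53 t 0.1 pos [0.1459 0.6071 0.2306] [-9.010e+01 -1.000e-02 -1.351e+01]
19 806 ((481.1051330566406, 264.55914306640625), (80.452880859375, 68.53255462646484), 89.40457153320312)
(array([ 0,  0,  0,  6, 36, 46, 45,  0,  0,  0,  0,  0,  0, 28, 41, 47, 24,
        0,  0,  0]), array([-5.00000000e-02, -4.50000000e-02, -4.00000000e-02, -3.50000000e-02,
       -3.00000000e-02, -2.50000000e-02, -2.00000000e-02, -1.50000000e-02,
       -1.00000000e-02, -5.00000000e-03, -2.77555756e-17,  5.00000000e-03,
        1.00000000e-02,  1.50000000e-02,  2.00000000e-02,  2.50000000e-02,
        3.00000000e-02,  3.50000000e-02,  4.00000000e-02,  4.50000000e-02,
        5.00000000e-02])) 0.10119243691266304
216 -0.2089087940273839 -0.1401872303010147 [-0.17431727 -0.01013814  0.12122072]
[[-0.14, -0.01, 0.122], [-0.143, -0.011, 0.125], [-0.146, -0.011, 0.124], [-0.148, -0.01, 0.124], [-0.15, -0.008, 0.12], [-0.152, -0.007, 0.123], [-0.155, -0.006, 0.123], [-0.157, -0.006, 0.12], [-0.159, -0.004, 0.117], [-0.162, -0.005, 0.119], [-0.165, -0.004, 0.121], [-0.167, -0.004, 0.117], [-0.17, -0.005, 0.122], [-0.173, -0.005, 0.12], [-0.175, -0.004, 0.12], [-0.177, -0.004, 0.12], [-0.18, -0.006, 0.119], [-0.183, -0.005, 0.118], [-0.185, -0.005, 0.118], [-0.188, -0.005, 0.116], [-0.19, -0.004, 0.116], [-0.193, -0.004, 0.123], [-0.196, -0.005, 0.118], [-0.198, -0.002, 0.114], [-0.202, -0.022, 0.117], [-0.204, -0.017, 0.124], [-0.206, -0.005, 0.117]]
```

Request:
carry_out --commands '[[[4,0.5,-2.8,0.13,8.5],[8,1.5,-5.6,0.26,8.5],[12,2.5,-8.4,0.39,8.5],[16,3.5,-11.2,0.53,8.5],[20,4.5,-14,0.67,8.5],[24,5.5,-16.8,0.8,8.5],[28,7,-19.6,0.93,8.5],[32,8.5,-22.4,1.06,8.5],[36,10,-25.2,1.2,8.5],[39.5,11,-27.4,1.3,8.5],[41.2,11.1,-28.4,1.335,8.5],[41.2,11.1,-28.4,1.335,8.5]]]'

```text
time: 1.3
position: [0.4828, 0.2314, 0.1197]
ee_rot: [-89.9, -0.1, -90.4]
contact_force: [0.3, -0.0, -0.1]
gripper_width: 0.998
```

```bash
python3 - <<'E'
from h import *
togo([.480,.2355,.0],-90.5)
E
```

```text
shift cm [-0.44 11.97 -0.3 ] turn [-0.001  0.002  0.003] F [ 0.3 -0.  -0.1] M [-0.01  0.01  0.02] w 8.52 t 1.3 pos [0.4828 0.2314 0.1197] [-89.93  -0.14 -90.41]
```

Request:
carry_out --commands '[[[0,3,0,0,8.5],[0,6,0,0,8.5],[0,6,0,0,8.5],[0,6,0,0,8.5]]]'

```text
time: 1.7
position: [0.4793, 0.2363, 0.0604]
ee_rot: [-90.1, 0.0, -89.9]
contact_force: [0.2, -0.9, 0.6]
gripper_width: 0.993
```

```bash
python3 - <<'E'
from h import *
togo([.480,.2355,.0],-90.5)
E
```

```text
shift cm [0.08 6.04 0.08] turn [ 0.001  0.011 -0.   ] F [ 0.2 -0.9  0.6] M [-0.   -0.07 -0.01] w 8.48 t 1.7 pos [0.4793 0.2363 0.0604] [-9.008e+01  1.000e-02 -8.989e+01]
```

Request:
carry_out --commands '[[[0,2,0,0.01,8.5],[0,4,0,0.01,8.5],[0,5.5,0,0.01,8.5],[0,6,0,0.01,8.5],[0,6,0,0.01,8.5],[0,6,0,0.01,5.5],[0,6,0,0.01,5.5],[0,6,0,0.01,5.5],[0,6,0,0.01,5.5],[0,6,0,0.01,5.5]]]' --newtons 20

```text
time: 2.7
position: [0.4808, 0.2357, 0.0012]
ee_rot: [-89.9, 0.0, -90.6]
contact_force: [-0.3, -0.2, 6.7]
gripper_width: 0.749
```

```bash
python3 - <<'E'
from h import *
togo([.480,.2355,.0],-90.5)
im,d=cap('scene'); 
cv2.imwrite('pics/g1.png',cv2.resize(im[170:300,290:440],None,fx=4,fy=4)[:,:,::-1])
E
```

```text
shift cm [ 0.02  0.12 -0.08] turn [-0.001 -0.001 -0.001] F [-0.3 -0.2  6.7] M [0.01 0.13 0.08] w 6.4 t 2.7 pos [0.4808 0.2357 0.0012] [-8.992e+01  5.000e-02 -9.057e+01]
```

View pics/g1.png

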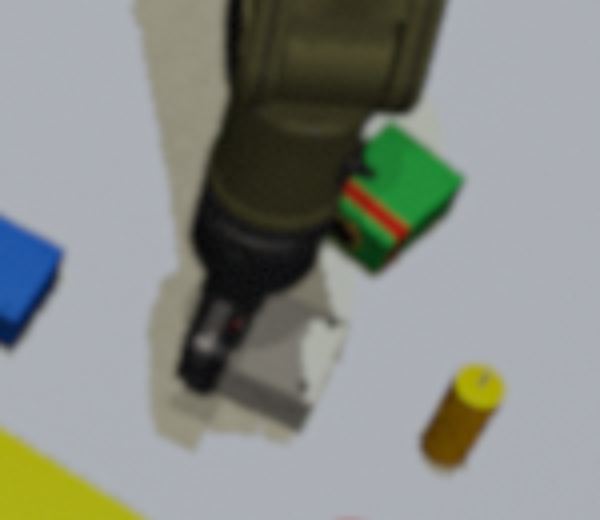

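Gripped at 64 mm near the pouring end; the view shows the fingers straddling the block's width. I'll lift gently so that the foot swings down.

Request:
carry_out --commands '[[[0,-0.5,0,0,5.5],[0,-1,0,0,5.5],[0,-1.5,0,0,5.5],[0,-2,0,0,5.5],[0,-2.5,0,0,5.5],[0,-3,0,0,5.5],[0,-3.5,0,0,5.5],[0,-4,0,0,5.5],[0,-4,0,0,5.5]]]'

```text
time: 3.65
position: [0.4807, 0.2355, 0.041]
ee_rot: [-89.9, 0.0, -90.6]
contact_force: [0.3, -0.3, -4.2]
gripper_width: 0.749
```

```bash
python3 - <<'E'
from h import *
togo([.480,.2355,.0],-90.5)
im,d=cap('scene'); 
cv2.imwrite('pics/g2.png',cv2.resize(im[170:300,290:440],None,fx=4,fy=4)[:,:,::-1])
E
```

```text
shift cm [ 0.01  4.1  -0.07] turn [-0.001 -0.001 -0.001] F [ 0.3 -0.3 -4.2] M [-0.17  0.01  0.01] w 6.4 t 3.65 pos [0.4807 0.2355 0.041 ] [-8.994e+01  4.000e-02 -9.058e+01]
```

View pics/g2.png

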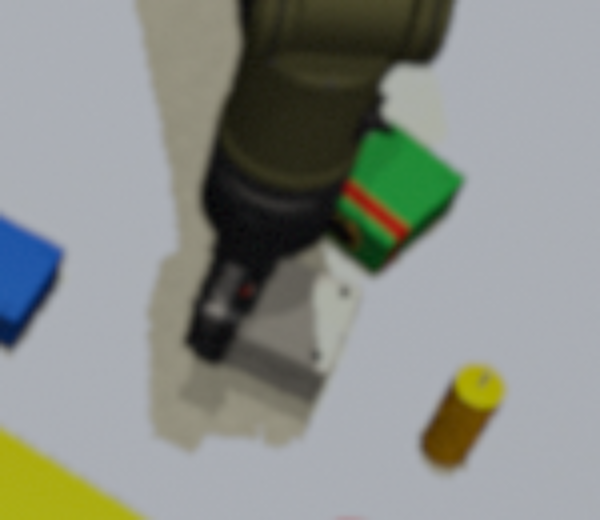

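The mould is held rigidly (moment about 0.17 Nm, so near slipping in rotation). I'll ease the finger opening a little so gravity swings the foot down.

Request:
carry_out --commands '[[[0,0,0,0,6.2],[0,0,0,0,6.3],[0,0,0,0,6.35],[0,0,0,0,6.38]]]' --newtons 20

```text
time: 4.1
position: [0.4802, 0.2353, 0.0401]
ee_rot: [-90.0, -0.0, -90.6]
contact_force: [0.0, 0.1, -4.1]
gripper_width: 0.745
```

```bash
python3 - <<'E'
from h import *
togo([.480,.2355,.0],-90.5)
im,d=cap('scene'); 
cv2.imwrite('pics/g3.png',cv2.resize(im[170:300,290:440],None,fx=4,fy=4)[:,:,::-1])
E
```

```text
shift cm [-0.02  4.01 -0.02] turn [ 0.    -0.001  0.   ] F [ 0.   0.1 -4.1] M [-0.11 -0.02  0.04] w 6.36 t 4.1 pos [0.4802 0.2353 0.0401] [-90.01  -0.   -90.57]
```

View pics/g3.png

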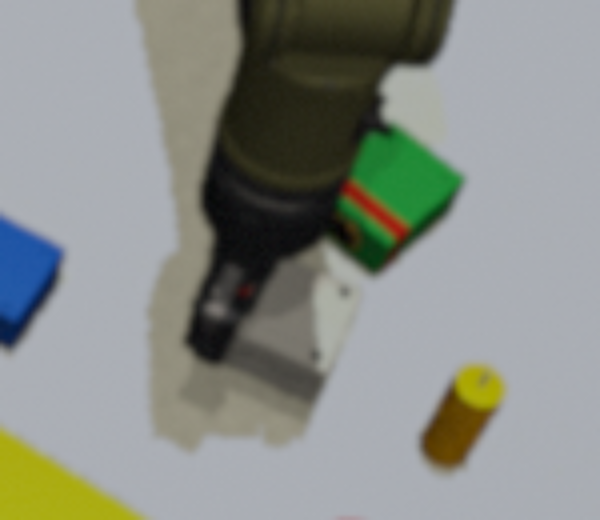

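Request:
carry_out --commands '[[[0,0,0,0,6.4],[0,0,0,0,6.42],[0,0,0,0,6.42]]]'

```text
time: 4.45
position: [0.4807, 0.2356, 0.0407]
ee_rot: [-89.9, 0.0, -90.6]
contact_force: [-0.0, -0.9, -0.0]
gripper_width: 0.752
```

```bash
cat >> h.py <<'E'
def tilt(im,w,box):
    u0,u1,v0,v1=box
    q=w[v0:v1,u0:u1];c=im[v0:v1,u0:u1].astype(int)
    m=(q[...,2]>.02)&(q[...,2]<.09)&(c.min(2)>110)
    return q[m]
E
python3 - <<'E'
from h import *
togo([.480,.2355,.0],-90.5)
im,d=cap('scene'); w=cloud('scene',d)
q=w[230:270,368:382]; m=q[...,2]>.02; q=q[m]
A=np.c_[q[:,:2],np.ones(len(q))];
for r in q[::8].round(3): print(r)
E
```

```text
shift cm [ 0.01  4.07 -0.08] turn [-0.001 -0.001 -0.001] F [-0.  -0.9 -0. ] M [-0.04  0.01  0.03] w 6.42 t 4.45 pos [0.4807 0.2356 0.0407] [-8.994e+01  4.000e-02 -9.057e+01]
[0.497 0.269 0.18 ]
[0.382 0.295 0.021]
[0.458 0.284 0.042]
[0.463 0.286 0.04 ]
[0.457 0.292 0.026]
```

```bash
python3 - <<'E'
from h import *
im=np.load('/tmp/scene.npz')['im']
a=cv2.resize(im[170:300,290:440],None,fx=2.6,fy=2.6)
im,d=cap('top')
b=cv2.resize(im[150:280,80:230],None,fx=2.6,fy=2.6)
cv2.imwrite('pics/g4.png',np.hstack([a,b])[:,:,::-1])
w=cloud('top',d);q=w[195:215,138:160]
for r in range(0,20,4): print((q[r,::3,1:]*1000).round(0).tolist())
E
```

```text
[[187.0, 432.0], [nan, nan], [187.0, 399.0], [187.0, 382.0], [187.0, 361.0], [200.0, 294.0], [200.0, 269.0], [199.0, 250.0]]
[[184.0, 441.0], [184.0, 423.0], [185.0, 404.0], [183.0, 393.0], [184.0, 373.0], [199.0, 296.0], [200.0, 269.0], [198.0, 251.0]]
[[183.0, 443.0], [182.0, 432.0], [182.0, 415.0], [182.0, 397.0], [182.0, 377.0], [184.0, 352.0], [200.0, 269.0], [198.0, 252.0]]
[[185.0, 437.0], [180.0, 436.0], [178.0, 426.0], [179.0, 406.0], [180.0, 384.0], [203.0, 279.0], [203.0, 257.0], [202.0, 235.0]]
[[187.0, 428.0], [184.0, 424.0], [180.0, 420.0], [210.0, 296.0], [209.0, 278.0], [209.0, 257.0], [205.0, 247.0], [207.0, 214.0]]
```

View pics/g4.png

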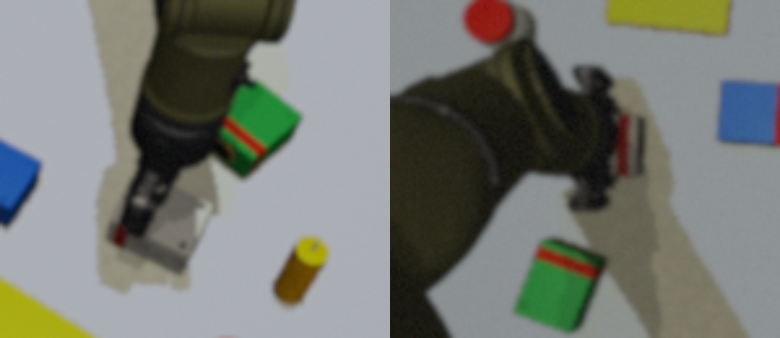

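It slipped out and is lying flat again. I'll raise the arm and re-measure.

Request:
carry_out --commands '[[[0,-0.5,0,0,8.5],[0,-2,0,0,8.5],[0,-5,0,0,8.5],[-3,-10,0,0,8.5],[-8,-12,0,0,8.5],[-13,-12,0,0,8.5],[-15,-12,0,0,8.5],[-15,-12,0,0,8.5]]]'

```text
time: 5.35
position: [0.4799, 0.3926, 0.1611]
ee_rot: [-90.0, 0.4, -90.1]
contact_force: [-1.0, -0.5, 0.6]
gripper_width: 0.992
```

```bash
python3 - <<'E'
from h import *
togo([.480,.2355,.0],-90.5)
im,d=cap('scene');w=cloud('scene',d)
a=cv2.resize(im[170:300,290:440],None,fx=2.6,fy=2.6)
m=((w[...,2]>.037)&(w[...,2]<.05)).astype(np.uint8)
n,l,st,c=cv2.connectedComponentsWithStats(m)
for k in range(1,n):
    t=w[l==k]
    if 250<len(t)<1500:print('s',len(t),np.median(t,0).round(3),cv2.minAreaRect((t[:,:2]*1000).astype(np.float32)))
im,d=cap('top');w=cloud('top',d)
b=cv2.resize(im[150:280,80:230],None,fx=2.6,fy=2.6)
cv2.imwrite('pics/g5.png',np.hstack([a,b])[:,:,::-1])
m=((w[...,2]>.037)&(w[...,2]<.05)).astype(np.uint8)
n,l,st,c=cv2.connectedComponentsWithStats(m)
for k in range(1,n):
    t=w[l==k]
    if 250<len(t)<1500:print('t',len(t),c[k],np.median(t,0).round(3),cv2.minAreaRect((t[:,:2]*1000).astype(np.float32)))
E
```

```text
shift cm [15.81 16.01  0.03] turn [-0.001  0.007 -0.006] F [-1.  -0.5  0.6] M [-0.03  0.09  0.02] w 8.47 t 5.35 pos [0.4799 0.3926 0.1611] [-89.96   0.36 -90.1 ]
s 339 [ 0.664 -0.54   0.044] ((656.089599609375, -565.2490844726562), (136.09376525878906, 288.9143371582031), 55.96123504638672)
s 666 [0.339 0.291 0.044] ((335.72125244140625, 290.05364990234375), (65.06452178955078, 83.59237670898438), 69.41217803955078)
s 709 [0.516 0.086 0.044] ((514.1395263671875, 84.98457336425781), (79.76785278320312, 66.29580688476562), 86.17829895019531)
s 834 [ 0.743 -0.118  0.041] ((691.5682373046875, -160.293701171875), (167.0491943359375, 128.7892608642578), 12.63115406036377)
s 791 [0.484 0.252 0.044] ((481.2107238769531, 251.1317138671875), (80.41627502441406, 68.44065856933594), 89.43464660644531)
s 511 [0.885 0.113 0.042] ((883.8280639648438, 119.23817443847656), (30.247234344482422, 99.62149810791016), 0.2521618902683258)
t 459 [293.30283224 138.50544662] [ 0.648 -0.112  0.041] ((679.0418701171875, -118.56498718261719), (163.8278350830078, 42.28953552246094), 12.889681816101074)
t 690 [220.9115942  193.13043478] [0.512 0.084 0.044] ((512.4984741210938, 84.7580795288086), (80.16122436523438, 64.24398803710938), 85.87525939941406)
t 720 [160.30416667 205.50277778] [0.478 0.248 0.044] ((479.810546875, 248.70655822753906), (80.62399291992188, 62.860015869140625), 89.50440216064453)
t 777 [143.5971686  259.69498069] [0.335 0.288 0.044] ((335.7273864746094, 289.2796936035156), (66.94100189208984, 80.6551513671875), 68.94217681884766)
```

View pics/g5.png

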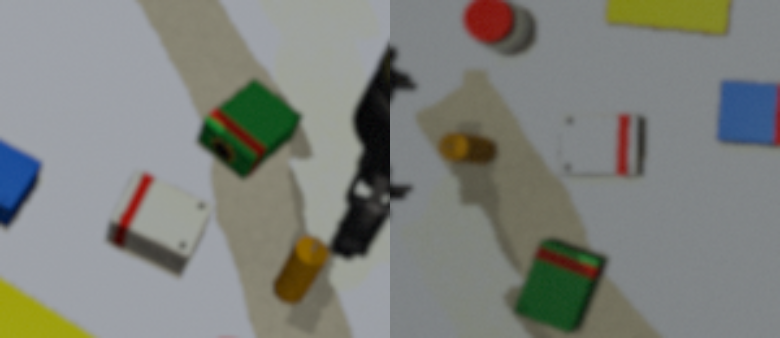

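Mould is flat at (0.480, 0.249). I'll regrip nearer the pouring end, for less pad overlap and a longer gravity arm.

Request:
carry_out --commands '[[[5,3,0,0.005,8.5],[10,6,0,0.01,8.5],[15,9,0,0.01,8.5],[17.9,10,0,0.01,8.5],[17.9,11,0,0.01,8.5],[17.9,13,0,0.01,8.5],[17.9,15.5,0,0.01,8.5],[17.9,16,0,0.01,8.5],[17.9,16,0,0.01,8.5]]]'

```text
time: 6.35
position: [0.4794, 0.2046, 0.0]
ee_rot: [-90.1, -0.1, -91.2]
contact_force: [-0.2, -0.4, -0.0]
gripper_width: 0.993
```

```bash
python3 - <<'E'
from h import *
togo([.480,.2135,.0],-90.5)
E
```

```text
shift cm [-0.89  0.    0.04] turn [ 0.002 -0.013  0.002] F [-0.2 -0.4 -0. ] M [ 0.03  0.02 -0.  ] w 8.48 t 6.35 pos [0.4794 0.2046 0.    ] [-90.1   -0.1  -91.24]
```

Request:
carry_out --commands '[[[-0.7,0,0,-0.01,8.5],[-0.7,0,0,-0.01,8.5],[-0.7,0,0,-0.01,6.5],[-0.7,0,0,-0.01,5.5],[-0.7,0,0,-0.01,5.5],[-0.7,0,0,-0.01,5.5],[-0.7,0,0,-0.01,5.5]]]' --newtons 20

```text
time: 7.05
position: [0.4805, 0.2137, 0.0011]
ee_rot: [-89.9, 0.0, -90.6]
contact_force: [-0.4, 0.5, 6.0]
gripper_width: 0.747
```

```bash
python3 - <<'E'
from h import *
togo([.480,.2135,.0],-90.5)
E
```

```text
shift cm [ 0.02  0.11 -0.05] turn [-0.001 -0.001 -0.001] F [-0.4  0.5  6. ] M [0.11 0.1  0.02] w 6.38 t 7.05 pos [0.4805 0.2137 0.0011] [-8.994e+01  5.000e-02 -9.055e+01]
```

Request:
carry_out --commands '[[[0,-0.5,0,0,5.5],[0,-1,0,0,5.5],[0,-1.5,0,0,5.5],[0,-2,0,0,5.5],[0,-2.5,0,0,5.5],[0,-3,0,0,5.5],[0,-3,0,0,5.5]]]'

```text
time: 7.75
position: [0.4805, 0.2135, 0.031]
ee_rot: [-89.9, 0.0, -90.6]
contact_force: [-0.1, 0.0, -4.6]
gripper_width: 0.746
```

```bash
python3 - <<'E'
from h import *
togo([.480,.2355,.0],-90.5)
im,d=cap('scene'); w=cloud('scene',d)
cv2.imwrite('pics/g6.png',cv2.resize(im[170:300,290:440],None,fx=4,fy=4)[:,:,::-1])
q=w[230:275,340:385]; m=(q[...,2]>.015)&(q[...,2]<.085)&(q[...,0]>.45)&(q[...,0]<.51); q=q[m]
b=np.round(q[:,1]/.008)
for k in np.unique(b): t=q[b==k]; print(round(k*.008,3),len(t),np.percentile(t[:,2],[10,50,90]).round(3))
E
```

```text
shift cm [-2.2   3.1  -0.07] turn [-0.001 -0.001 -0.001] F [-0.1  0.  -4.6] M [-0.17  0.04  0.01] w 6.37 t 7.75 pos [0.4805 0.2135 0.031 ] [-8.994e+01  3.000e-02 -9.057e+01]
0.216 2 [0.07  0.072 0.073]
0.224 5 [0.073 0.074 0.076]
0.232 62 [0.071 0.074 0.076]
0.24 71 [0.072 0.074 0.076]
0.248 70 [0.072 0.074 0.076]
0.256 73 [0.072 0.074 0.075]
0.264 76 [0.071 0.074 0.076]
0.272 76 [0.071 0.073 0.076]
0.28 76 [0.071 0.073 0.076]
0.288 73 [0.069 0.072 0.074]
```

View pics/g6.png

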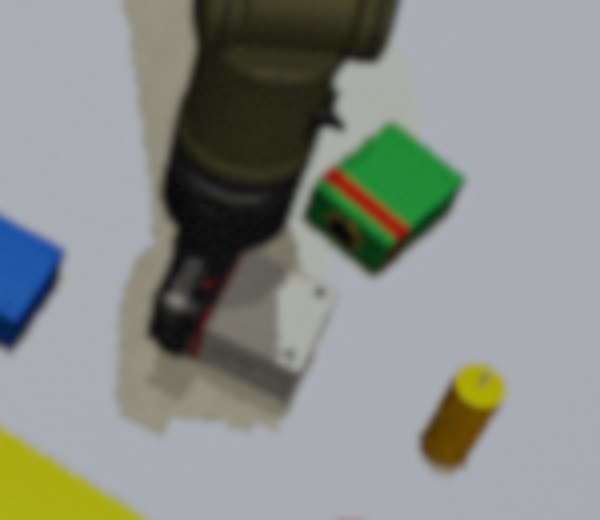

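Still near-rigid. Shaking up and down should ratchet it, since gravity biases the slip toward foot-down.

Request:
carry_out --commands '[[[0,-4,0,0,5.5],[0,-8,0,0,5.5],[0,-4,0,0,5.5],[0,-8.5,0,0,5.5],[0,-4,0,0,5.5],[0,-8.5,0,0,5.5],[0,-4,0,0,5.5],[0,-8.5,0,0,5.5],[0,-5,0,0,5.5],[0,-5,0,0,5.5]]]'

```text
time: 8.8
position: [0.4777, 0.2123, 0.0764]
ee_rot: [-90.4, -0.2, -90.6]
contact_force: [-0.9, -0.9, -4.0]
gripper_width: 0.743
```

```bash
python3 - <<'E'
from h import *
togo([.480,.2355,.0],-90.5)
im,d=cap('scene'); w=cloud('scene',d)
cv2.imwrite('pics/g7.png',cv2.resize(im[170:300,290:440],None,fx=4,fy=4)[:,:,::-1])
q=w[220:275,340:385]; m=(q[...,2]>.015)&(q[...,2]<.15)&(q[...,0]>.45)&(q[...,0]<.51); q=q[m]
b=np.round(q[:,1]/.008)
for k in np.unique(b): t=q[b==k]; print(round(k*.008,3),len(t),np.percentile(t[:,2],[10,50,90]).round(3))
E
```

```text
shift cm [-2.35  7.63  0.26] turn [ 0.007 -0.001  0.004] F [-0.9 -0.9 -4. ] M [-0.19  0.17  0.05] w 6.35 t 8.8 pos [0.4777 0.2123 0.0764] [-90.4   -0.2  -90.55]
0.216 7 [0.11  0.115 0.148]
0.224 39 [0.074 0.108 0.148]
0.232 112 [0.071 0.104 0.108]
0.24 114 [0.06  0.098 0.102]
0.248 111 [0.063 0.092 0.096]
0.256 99 [0.069 0.087 0.09 ]
0.264 88 [0.068 0.081 0.084]
0.272 85 [0.07  0.075 0.078]
0.28 59 [0.067 0.07  0.072]
```

View pics/g7.png

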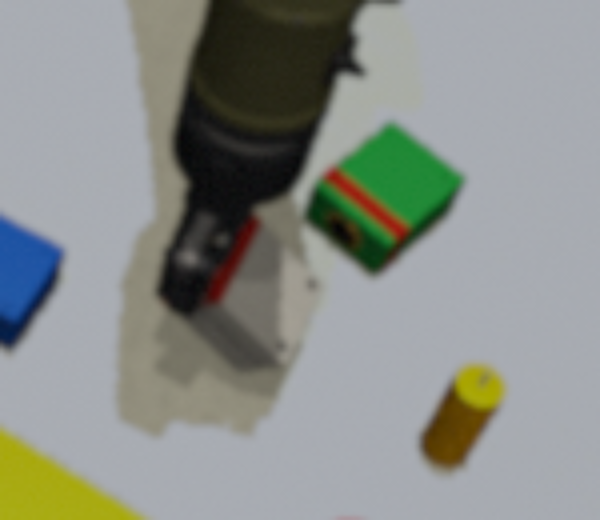

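Tilted about 36° now. Continue shaking.

Request:
carry_out --commands '[[[0,-4.5,0,0,5.5],[0,0,0,0,5.5],[0,-4.5,0,0,5.5],[0,0,0,0,5.5],[0,-4.5,0,0,5.5],[0,0,0,0,5.5],[0,-4.5,0,0,5.5],[0,0,0,0,5.5],[0,-4.5,0,0,5.5],[0,-1,0,0,5.5],[0,-1,0,0,5.5]]]'

```text
time: 9.95
position: [0.4784, 0.2127, 0.0886]
ee_rot: [-90.3, -0.1, -90.6]
contact_force: [-2.1, -0.5, -3.5]
gripper_width: 0.745
```

```bash
cat > tl.py <<'E'
from h import *
import sys
togo([.480,.2355,.0],-90.5)
im,d=cap('scene'); w=cloud('scene',d)
cv2.imwrite('pics/'+sys.argv[1],cv2.resize(im[170:300,290:440],None,fx=4,fy=4)[:,:,::-1])
q=w[210:275,330:385]; m=(q[...,2]>.015)&(q[...,2]<.17)&(q[...,0]>.45)&(q[...,0]<.51); q=q[m]
b=np.round(q[:,2]/.008)
for k in np.unique(b): t=q[b==k]; print(round(k*.008,3),len(t),np.percentile(t[:,1],[10,50,90]).round(3))
E
python3 tl.py g8.png
```

```text
shift cm [-2.3   8.85  0.18] turn [ 0.004 -0.001  0.002] F [-2.1 -0.5 -3.5] M [-0.16  0.17  0.02] w 6.36 t 9.95 pos [0.4784 0.2127 0.0886] [-90.25  -0.12 -90.56]
0.048 1 [0.247 0.247 0.247]
0.056 11 [0.241 0.244 0.25 ]
0.064 12 [0.23  0.239 0.249]
0.072 45 [0.225 0.249 0.279]
0.08 131 [0.236 0.271 0.277]
0.088 102 [0.238 0.262 0.268]
0.096 114 [0.238 0.254 0.259]
0.104 96 [0.241 0.245 0.25 ]
0.112 85 [0.233 0.237 0.24 ]
0.12 69 [0.226 0.23  0.233]
0.128 5 [0.219 0.221 0.225]
0.16 18 [0.201 0.218 0.223]
0.168 13 [0.2   0.226 0.231]
```

View pics/g8.png

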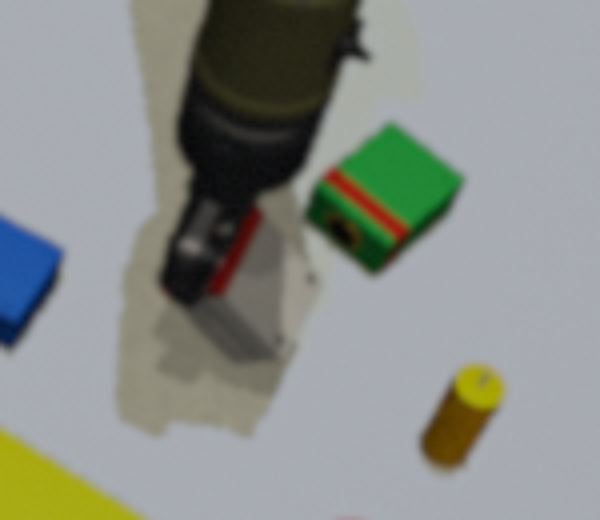

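Request:
carry_out --commands '[[[0,-5,0,0,5.5],[0,-10,0,0,5.5],[0,-5,0,0,5.5],[0,0,0,0,5.5],[0,-5,0,0,5.5],[0,-10,0,0,5.5],[0,-5,0,0,5.5],[0,0,0,0,5.5],[0,-5,0,0,5.5],[0,-5,0,0,5.5]]]'

```text
time: 11.0
position: [0.4781, 0.212, 0.1355]
ee_rot: [-90.6, -0.4, -90.6]
contact_force: [2.8, 0.8, -2.5]
gripper_width: 0.741
```

```bash
python3 tl.py g9.png
```

```text
shift cm [-2.44 13.53  0.3 ] turn [ 0.01  -0.001  0.007] F [ 2.8  0.8 -2.5] M [ 0.02 -0.34 -0.  ] w 6.33 t 11.0 pos [0.4781 0.212  0.1355] [-90.57  -0.38 -90.58]
0.088 3 [0.248 0.25  0.252]
0.096 11 [0.241 0.245 0.252]
0.104 27 [0.235 0.249 0.259]
0.112 33 [0.226 0.246 0.266]
0.12 86 [0.224 0.271 0.276]
0.128 137 [0.227 0.265 0.271]
0.136 113 [0.233 0.258 0.263]
0.144 111 [0.233 0.25  0.254]
0.152 106 [0.237 0.242 0.246]
0.16 89 [0.23  0.234 0.238]
0.168 53 [0.223 0.228 0.23 ]
```

View pics/g9.png

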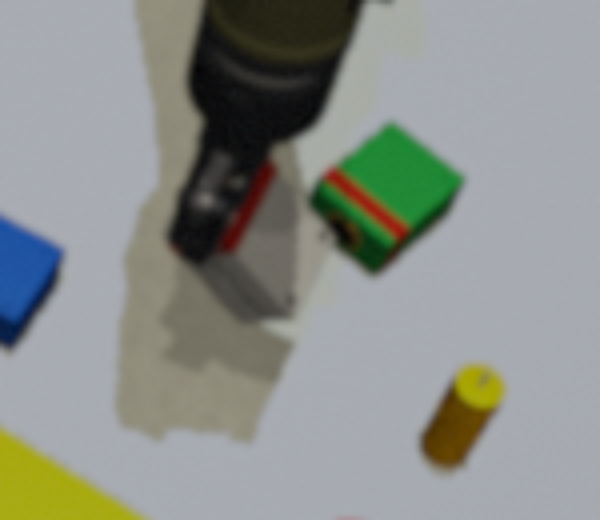

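The tilt has stalled at about 46°. The fixed jaw can finish the job: at the vise yaw the foot points toward the fixed face, so pushing it against that face will square it upright. I'll compute the route.

```bash
python3 - <<'E'
from h import *
togo(vw(-.088,0,.21),-167.2); print(vw(-.088,0,.21))
E
```

```text
shift cm [40.62 -7.01  7.07] turn [-0.     1.337  0.   ] F [ 0.5 -0.2 -2.4] M [-0.05 -0.13 -0.06] w 6.34 t 11.05 pos [0.4808 0.2134 0.1397] [-9.000e+01 -4.000e-02 -9.059e+01]
[ 0.54728686 -0.19349627  0.21      ]
```

Request:
carry_out --commands '[[[2,-3,0,0.1,5.5],[6,-6,1,0.22,5.5],[10,-7,2,0.35,5.5],[14,-7,2.5,0.48,5.5],[18,-7,3,0.61,5.5],[22,-7,4,0.74,5.5],[26,-7,4.5,0.87,5.5],[30,-7,5.5,1.0,5.5],[34,-7,6,1.13,5.5],[38,-7,6.6,1.25,5.5],[40.6,-7,7.1,1.337,5.5],[40.6,-7,7.1,1.337,5.5]]]'

```text
time: 12.25
position: [0.5525, -0.1988, 0.2176]
ee_rot: [-89.4, 1.1, -167.6]
contact_force: [7.2, -2.3, -4.6]
gripper_width: 0.741
```

Request:
carry_out --commands '[[[0,0,0,0,5.5],[0,0,0,0,5.5]]]'

```text
time: 12.45
position: [0.5516, -0.1941, 0.2171]
ee_rot: [-89.7, 1.0, -167.2]
contact_force: [5.7, -2.2, -3.9]
gripper_width: 0.742
```

```bash
python3 - <<'E'
from h import *
togo(vw(-.088,0,.21),-167.2)
im,d=cap('scene'); w=cloud('scene',d)
cv2.imwrite('pics/v1.png',cv2.resize(im[110:290,110:240],None,fx=4,fy=3.3)[:,:,::-1])
q=wv(w[110:290,110:240].reshape(-1,3)); q=q[(abs(q[:,1])<.02)&(q[:,0]>-.085)&(q[:,0]<.02)&(q[:,2]>.11)&(q[:,2]<.26)]
b=np.round(q[:,2]/.008)
for k in np.unique(b): t=q[b==k]; print(round(k*.008,3),len(t),np.percentile(t[:,0],[10,50,90]).round(3))
E
```

```text
shift cm [ 0.42  0.7  -0.16] turn [-0.006  0.001 -0.017] F [ 5.7 -2.2 -3.9] M [-0.33 -1.13 -0.03] w 6.34 t 12.45 pos [ 0.5516 -0.1941  0.2171] [ -89.65    0.97 -167.16]
0.112 23 [-0.08  -0.078 -0.076]
0.12 11 [-0.08  -0.078 -0.077]
0.128 5 [-0.078 -0.077 -0.076]
0.136 5 [-0.078 -0.077 -0.077]
0.144 2 [-0.077 -0.077 -0.077]
0.152 2 [-0.078 -0.078 -0.078]
0.176 16 [0.01  0.011 0.017]
0.184 110 [0.003 0.01  0.018]
0.192 2 [0.008 0.009 0.009]
0.2 21 [-0.023 -0.022 -0.02 ]
0.208 88 [-0.031 -0.026 -0.022]
0.216 83 [-0.04  -0.035 -0.031]
0.224 84 [-0.049 -0.045 -0.04 ]
0.232 87 [-0.057 -0.053 -0.048]
0.24 90 [-0.067 -0.063 -0.058]
0.248 86 [-0.076 -0.072 -0.068]
0.256 29 [-0.079 -0.077 -0.075]
```

View pics/v1.png

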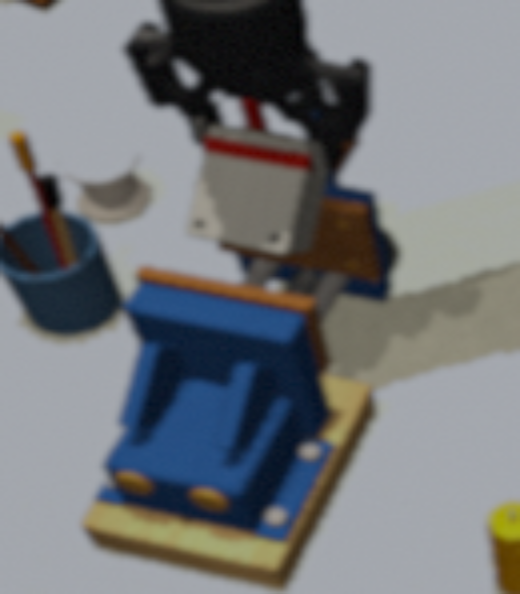

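The foot hangs toward the fixed jaw at about 46°, but the mould's pour end is touching the horn (6 N). Moving toward the fixed jaw, then down.

Request:
carry_out --commands '[[[-0.6,0,0,0,5.5],[-1.2,0,0,0,5.5],[-1.2,0,0,0,5.5],[-1.2,0,0,0,5.5]]]'

```text
time: 12.9
position: [0.5586, -0.1902, 0.211]
ee_rot: [-90.0, 0.1, -167.1]
contact_force: [0.6, -0.5, -5.2]
gripper_width: 0.739
```

```bash
python3 - <<'E'
from h import *
togo(vw(-.076,0,.189),-167.2)
E
```

```text
shift cm [-0.02  2.2   0.07] turn [ 0.     0.001 -0.001] F [ 0.6 -0.5 -5.2] M [-0.04  0.17 -0.02] w 6.31 t 12.9 pos [ 0.5586 -0.1902  0.211 ] [-9.0030e+01  5.0000e-02 -1.6715e+02]
```

Free again. Down 2.2 cm, then push toward the fixed face.

Request:
carry_out --commands '[[[0,0.8,0,0,5.5],[0,1.6,0,0,5.5],[0,2.3,0,0,5.5],[-0.5,2.3,0,0,5.5],[-1,2.3,0,0,5.5],[-1.5,2.3,0,0,5.5],[-2,2.3,0,0,5.5],[-2,2.3,0,0,5.5]]]'

```text
time: 13.7
position: [0.5743, -0.1889, 0.1871]
ee_rot: [-90.0, -0.4, -167.3]
contact_force: [-7.3, -2.6, 7.2]
gripper_width: 0.742
```

```bash
cat > tv.py <<'E'
from h import *
import sys
togo(vw(-.02,0,.189),-167.2); print('vise pos',wv(manip.observe()['position']).round(4))
im,d=cap('scene'); w=cloud('scene',d)
cv2.imwrite('pics/'+sys.argv[1],cv2.resize(im[110:290,110:240],None,fx=4,fy=3.3)[:,:,::-1])
q=wv(w[110:290,110:240].reshape(-1,3)); q=q[(abs(q[:,1])<.025)&(q[:,0]>-.075)&(q[:,0]<.012)&(q[:,2]>.17)&(q[:,2]<.26)]
b=np.round(q[:,2]/.008)
for k in np.unique(b): t=q[b==k]; print(round(k*.008,3),len(t),np.percentile(t[:,0],[10,50,90]).round(3))
E
python3 tv.py v2.png
```

```text
shift cm [-4.07 -0.22 -0.16] turn [-0.    -0.002  0.007] F [-7.3 -2.6  7.2] M [-0.66  1.83  0.05] w 6.34 t 13.7 pos [ 0.5743 -0.1889  0.1871] [ -89.98   -0.41 -167.34]
vise pos [-0.0607 -0.0015  0.1871]
0.176 79 [-0.012 -0.009  0.009]
0.184 186 [-0.019 -0.009  0.01 ]
0.192 87 [-0.027 -0.023 -0.019]
0.2 101 [-0.035 -0.032 -0.026]
0.208 96 [-0.045 -0.04  -0.035]
0.216 117 [-0.063 -0.047 -0.042]
0.224 71 [-0.057 -0.053 -0.049]
0.256 10 [-0.069 -0.061 -0.044]
```

View pics/v2.png

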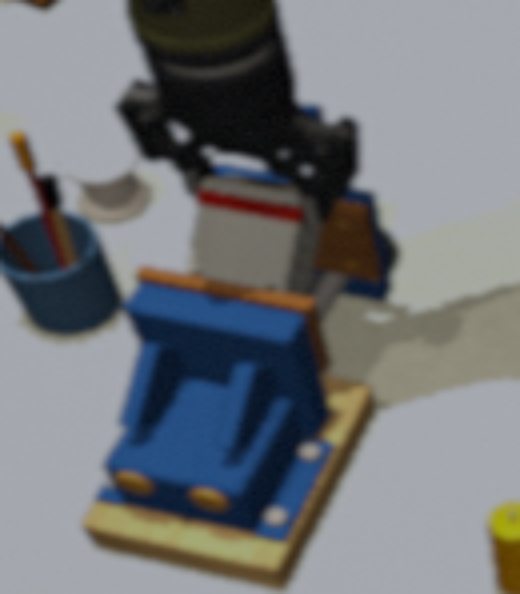

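Request:
carry_out --commands '[[[-0.5,-0.4,0,0,5.5],[-1,-0.8,0,0,5.5],[-1.5,-1.2,0,0,5.5],[-1.5,-1.2,0,0,5.5]]]'

```text
time: 14.15
position: [0.5887, -0.1849, 0.1979]
ee_rot: [-90.0, -0.5, -167.3]
contact_force: [-6.3, -2.4, -1.9]
gripper_width: 0.745
```

```bash
python3 tv.py v3.png
```

```text
shift cm [-2.58  0.87 -0.09] turn [ 0.001 -0.002  0.008] F [-6.3 -2.4 -1.9] M [-0.62  1.29 -0.03] w 6.36 t 14.15 pos [ 0.5887 -0.1849  0.1979] [ -90.04   -0.48 -167.33]
vise pos [-0.0457 -0.0008  0.1979]
0.176 58 [-0.009 -0.006  0.011]
0.184 164 [-0.013  0.001  0.01 ]
0.192 72 [-0.018 -0.016 -0.012]
0.2 75 [-0.023 -0.02  -0.018]
0.208 71 [-0.027 -0.025 -0.022]
0.216 86 [-0.066 -0.03  -0.027]
0.224 116 [-0.059 -0.035 -0.031]
0.232 103 [-0.049 -0.04  -0.037]
```

View pics/v3.png

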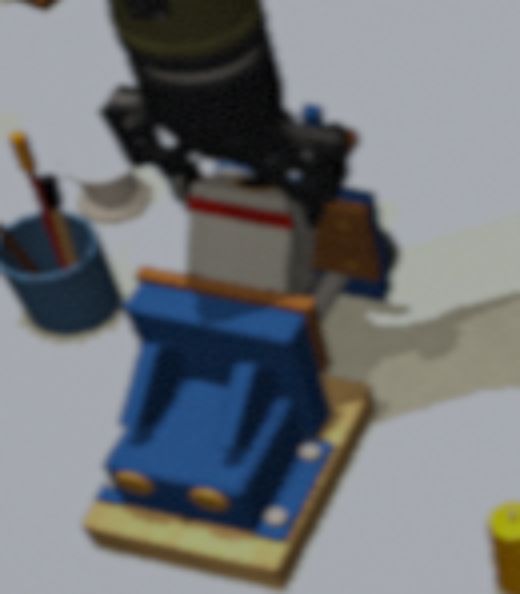

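Rotating nicely, now about 60°. Continuing.

Request:
carry_out --commands '[[[-0.5,-0.3,0,0,5.5],[-1,-0.5,0,0,5.5],[-1.5,-0.7,0,0,5.5],[-2,-0.7,0,0,5.5],[-2.4,-0.7,0,0,5.5],[-2.4,-0.7,0,0,5.5]]]'

```text
time: 14.8
position: [0.6131, -0.1785, 0.2043]
ee_rot: [-90.1, -0.4, -167.3]
contact_force: [-4.3, -2.2, -4.1]
gripper_width: 0.744
```

```bash
python3 tv.py v4.png
```

```text
shift cm [-0.06  1.53  0.01] turn [ 0.002 -0.001  0.007] F [-4.3 -2.2 -4.1] M [-0.44  1.12 -0.07] w 6.36 t 14.8 pos [ 0.6131 -0.1785  0.2043] [ -90.09   -0.41 -167.26]
vise pos [-2.050e-02  1.000e-04  2.043e-01]
0.176 29 [-0.005  0.009  0.01 ]
0.184 133 [-0.005  0.004  0.01 ]
0.192 45 [-0.007 -0.006 -0.005]
0.2 54 [-0.009 -0.007 -0.006]
0.208 51 [-0.011 -0.009 -0.007]
0.216 46 [-0.012 -0.01  -0.009]
0.224 54 [-0.013 -0.012 -0.01 ]
0.232 134 [-0.039 -0.02  -0.012]
0.24 69 [-0.027 -0.02  -0.015]
```

View pics/v4.png

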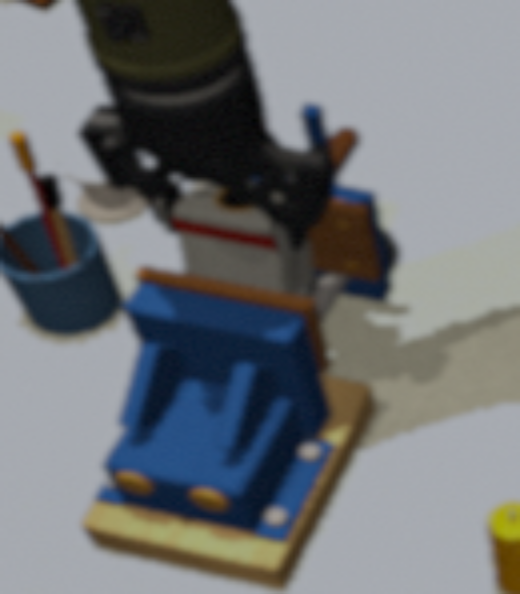

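Request:
carry_out --commands '[[[-0.4,0,0,0,5.5],[-0.8,0.3,0,0,5.5],[-1,0.5,0,0,5.5],[-1,0.5,0,0,5.5]]]'

```text
time: 15.25
position: [0.6247, -0.1754, 0.2]
ee_rot: [-90.1, -0.2, -167.2]
contact_force: [-3.6, -1.6, -6.2]
gripper_width: 0.742
```

```bash
python3 tv.py v5.png
```

```text
shift cm [1.15 1.11 0.05] turn [ 0.001 -0.     0.003] F [-3.6 -1.6 -6.2] M [-0.4   0.99 -0.05] w 6.33 t 15.25 pos [ 0.6247 -0.1754  0.2   ] [ -90.06   -0.17 -167.21]
vise pos [-0.0085  0.0005  0.2   ]
0.176 13 [0.009 0.011 0.012]
0.184 121 [-0.002  0.005  0.01 ]
0.192 38 [-0.002 -0.001 -0.   ]
0.2 42 [-0.003 -0.002 -0.   ]
0.208 37 [-0.003 -0.002 -0.001]
0.216 42 [-0.003 -0.001 -0.001]
0.224 47 [-0.004 -0.002 -0.001]
0.232 172 [-0.025 -0.011 -0.002]
```

View pics/v5.png

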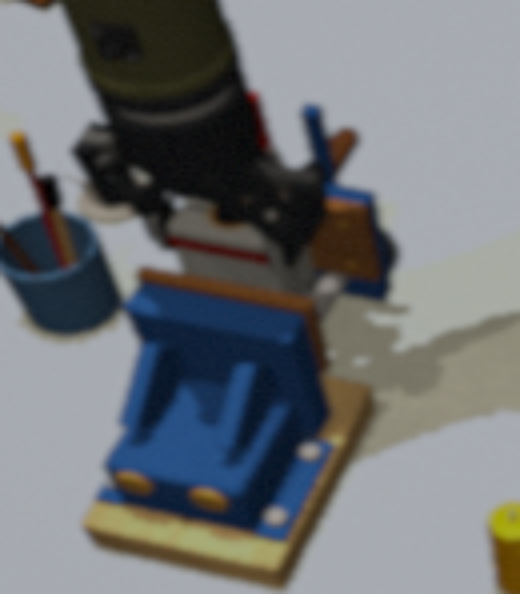

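Upright and flush with the fixed face (slope about 0). Back off 1.5 cm to mid-gap so the fingers clear the jaws, then lower.

Request:
carry_out --commands '[[[0.5,0,0,0,5.5],[1,0,0,0,5.5],[1.5,0,0,0,5.5],[1.6,0,0,0,5.5],[1.6,1,0,0,5.5],[1.6,2,0,0,5.5],[1.6,3,0,0,5.5],[1.6,4,0,0,5.5],[1.6,4.6,0,0,5.5],[1.6,4.6,0,0,5.5]]]'

```text
time: 16.3
position: [0.6097, -0.1786, 0.1538]
ee_rot: [-90.1, -0.1, -167.2]
contact_force: [0.2, -0.5, -4.8]
gripper_width: 0.742
```

```bash
python3 tv.py v6.png; python3 - <<'E'
from h import *
im,d=cap('top'); cv2.imwrite('pics/v6t.png',cv2.resize(im[90:230,270:370],None,fx=4,fy=4)[:,:,::-1])
E
```

```text
shift cm [-0.38 -3.52  0.07] turn [0.001 0.    0.002] F [ 0.2 -0.5 -4.8] M [-0.04 -0.06  0.03] w 6.34 t 16.3 pos [ 0.6097 -0.1786  0.1538] [-9.0070e+01 -1.2000e-01 -1.6718e+02]
vise pos [-0.0238  0.0007  0.1538]
0.168 10 [-0.018 -0.017 -0.016]
0.176 52 [-0.019 -0.017  0.009]
0.184 248 [-0.035 -0.019  0.01 ]
0.192 13 [-0.032 -0.022  0.008]
0.224 8 [-0.026 -0.015 -0.007]
0.232 28 [-0.014 -0.01  -0.007]
0.24 32 [-0.014 -0.008 -0.007]
0.248 26 [-0.014 -0.009 -0.005]
0.256 42 [-0.013 -0.006 -0.004]
```

View pics/v6.png

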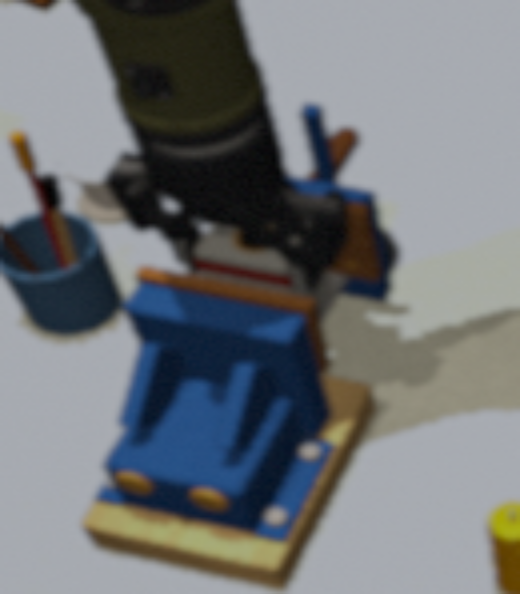

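View pics/v6t.png

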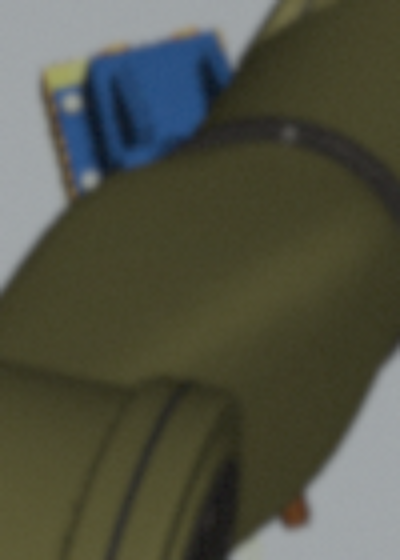

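Request:
carry_out --commands '[[[0,0.4,0,0,5.5],[0,0.8,0,0,5.5],[0,1.0,0,0,5.5],[0,1.0,0,0,5.5]]]'

```text
time: 16.8
position: [0.6138, -0.1788, 0.1482]
ee_rot: [-89.9, 0.4, -167.1]
contact_force: [2.3, 1.6, 7.5]
gripper_width: 0.748
```

```bash
python3 tv.py v7.png
```

```text
shift cm [-0.02 -4.08 -0.03] turn [-0.002  0.001 -0.007] F [2.3 1.6 7.5] M [ 0.56 -0.14 -0.06] w 6.39 t 16.8 pos [ 0.6138 -0.1788  0.1482] [ -89.89    0.42 -167.13]
vise pos [-0.0199 -0.0004  0.1482]
0.168 5 [-0.015 -0.014 -0.013]
0.176 107 [-0.03  -0.015  0.009]
0.184 181 [-0.03  -0.001  0.01 ]
0.192 5 [0.004 0.005 0.007]
0.216 2 [-0.021 -0.014 -0.007]
0.224 23 [-0.012 -0.011 -0.004]
0.232 29 [-0.011 -0.009 -0.004]
0.24 29 [-0.011 -0.006 -0.002]
0.248 42 [-0.011 -0.002 -0.001]
0.256 28 [-0.011 -0.005 -0.001]
```

Foot has landed on the rods. Relax the push and open.

Request:
carry_out --commands '[[[0,-0.3,0,0,5.5],[0,-0.3,0,0,5.5],[0,-0.3,0,0,6.6],[0,-0.3,0,0,7.2],[0,-0.3,0,0,7.8],[0,-0.3,0,0,7.8]]]'

```text
time: 17.45
position: [0.6105, -0.1791, 0.1484]
ee_rot: [-90.0, 0.0, -167.2]
contact_force: [-0.3, -0.5, -0.1]
gripper_width: 0.91
```

```bash
python3 tv.py v8.png
```

```text
shift cm [-0.32 -4.06  0.01] turn [-0.  0. -0.] F [-0.3 -0.5 -0.1] M [ 0.02 -0.    0.  ] w 7.77 t 17.45 pos [ 0.6105 -0.1791  0.1484] [-8.9990e+01  1.0000e-02 -1.6718e+02]
vise pos [-0.0232  0.      0.1484]
0.168 9 [-0.018 -0.017 -0.016]
0.176 122 [-0.035 -0.019  0.009]
0.184 183 [-0.035  0.001  0.01 ]
0.192 1 [0.006 0.006 0.006]
0.224 17 [-0.015 -0.013 -0.012]
0.232 25 [-0.014 -0.013 -0.007]
0.24 30 [-0.013 -0.009 -0.005]
0.248 37 [-0.013 -0.005 -0.004]
0.256 25 [-0.013 -0.007 -0.004]
```

View pics/v8.png

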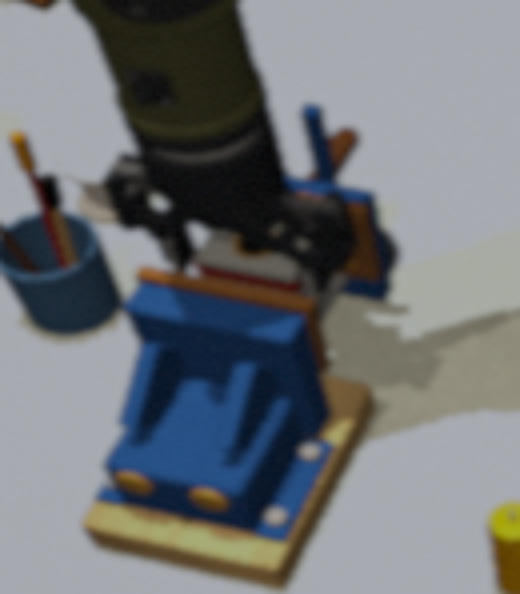

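Request:
carry_out --commands '[[[0,-1,0,0,7.8],[0,-3,0,0,7.8],[0,-6,0,0,8],[0,-9,0,0,8.5],[0,-12,0,0,8.5],[3,-13,0,0,8.5],[7,-13,0,0,8.5],[11,-13,0,0,8.5],[15,-13,0,0,8.5],[19,-13,0,0,8.5],[20,-13,0,0,8.5],[20,-13,0,0,8.5]]]'

```text
time: 18.7
position: [0.4141, -0.224, 0.2792]
ee_rot: [-90.0, 0.1, -167.4]
contact_force: [1.1, -0.3, -0.6]
gripper_width: 0.996
```

```bash
python3 - <<'E'
from h import *
ims=[]
for n,(u0,u1,v0,v1) in(('top',(270,370,90,230)),('scene',(110,240,110,290))):
    im,d=cap(n);w=wv(cloud(n,d)); np.save('/tmp/wv_%s.npy'%n,w)
    q=w[v0:v1,u0:u1].reshape(-1,3)
    ims.append(cv2.resize(im[v0:v1,u0:u1],(390,540)))
    def rep(name,m):
        t=q[m]
        if len(t)<5: print(n,name,'few');return
        r=cv2.minAreaRect((t[:,:2]*1000).astype(np.float32))
        print(n,name,len(t),'x',np.percentile(t[:,0],[2,98]).round(4),'y',np.percentile(t[:,1],[2,98]).round(4),'z',np.median(t[:,2]).round(4),'rect',np.round(r[0],1),np.round(r[1],1),round(r[2],1))
    x,y,z=q.T
    rep('mouldtop',(x>-.068)&(x<-.006)&(z>.172)&(z<.188)&(abs(y)<.04))
    rep('fixed',(x>-.003)&(x<.045)&(z>.178)&(z<.192))
    rep('jawtop',(x<-.072)&(x>-.13)&(z>.178)&(z<.192))
    rep('horn/tab',(x<-.09)&(x>-.14)&(z>.238)&(z<.258)&(abs(y)<.06))
cv2.imwrite('pics/v9.png',np.hstack(ims)[:,:,::-1])
togo(vw(-.115,.005,.2),-167.2)
E
```

```text
top mouldtop 495 x [-0.0603 -0.0181] y [-0.0288  0.0328] z 0.1804 rect [-39.    1.7] [64.2 43.8] 88.8
top fixed 633 x [0.0002 0.0347] y [-0.051   0.0515] z 0.1823 rect [17.8  0.2] [109.8  36.3] 89.9
top jawtop 523 x [-0.1146 -0.0783] y [-0.0498  0.0517] z 0.1824 rect [-99.2   0.6] [108.4  43.2] 90.0
top horn/tab 69 x [-0.1213 -0.1093] y [-0.029   0.0219] z 0.249 rect [-115.1   -4. ] [52.2 12.1] 88.1
scene mouldtop 438 x [-0.0583 -0.0158] y [-0.0299  0.0322] z 0.1799 rect [-37.8   1.2] [64.6 45.3] 89.8
scene fixed 637 x [0.0013 0.0365] y [-0.0507  0.0514] z 0.1818 rect [18.3 -0.5] [110.9  38.8] 89.8
scene jawtop 450 x [-0.1142 -0.0761] y [-0.1831  0.0512] z 0.1825 rect [-96.2 -67.4] [ 43.  243.2] 0.4
scene horn/tab 71 x [-0.1193 -0.1072] y [-0.029   0.0214] z 0.2468 rect [-112.9   -4.1] [51.8 12.5] 87.0
shift cm [-10.64   7.9   -0.5 ] turn [-0.001  0.001 -0.002] F [0.7 0.4 0.1] M [-0.01 -0.05 -0.02] w 8.52 t 18.8 pos [ 0.4171 -0.2232  0.2788] [-8.9950e+01  1.2000e-01 -1.6712e+02]
```

View pics/v9.png

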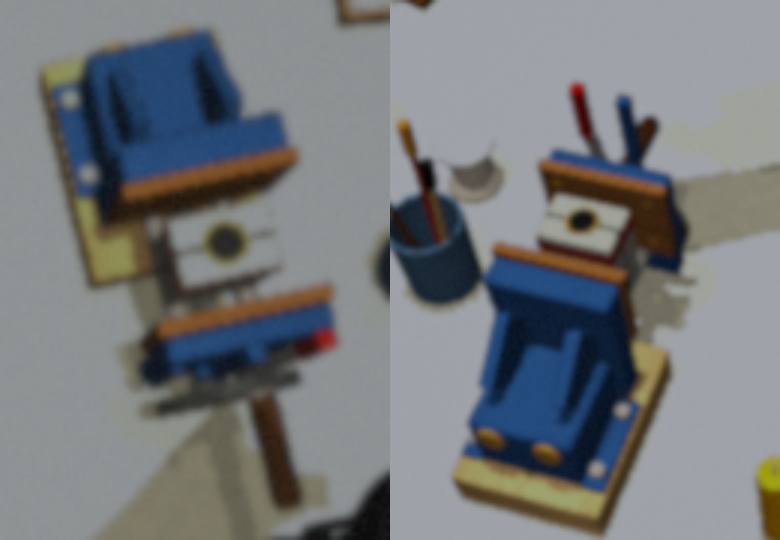

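The mould stands upright on the rods: top at z 180 mm, y offset about +1.5 mm, square to the jaws, hole up. Now the lever and horn.

Request:
carry_out --commands '[[[-4,0,0,0,8.5],[-8,0,0,0,8.5],[-10.7,0,-0.5,0,8.5],[-10.7,0,-0.5,0,8.5],[-10.7,3,-0.5,0,8.5],[-10.7,6,-0.5,0,8.5],[-10.7,7.9,-0.5,0,8.5],[-10.7,7.9,-0.5,0,8.5],[-10.7,7.9,-0.5,0,8.5]]]'

```text
time: 19.7
position: [0.5192, -0.1947, 0.1995]
ee_rot: [-90.0, 0.0, -167.1]
contact_force: [-0.2, -0.3, 0.4]
gripper_width: 0.997
```

```bash
python3 - <<'E'
from h import *
togo(vw(-.114,.005,.2),-167.2)
E
```

```text
shift cm [-0.17 -0.05  0.  ] turn [-0.     0.001 -0.   ] F [-0.2 -0.3  0.4] M [-0.01 -0.04 -0.01] w 8.52 t 19.7 pos [ 0.5192 -0.1947  0.1995] [ -89.98    0.   -167.14]
```

Request:
carry_out --commands '[[[-0.15,0,0,0,6.8],[-0.15,0,0,0,5],[-0.15,0,0,0,3.4],[-0.15,0,0,0,3],[-0.15,0,0,0,3],[-0.15,0,0,0,3],[-0.15,0,0,0,3]]]' --newtons 30

```text
time: 20.4
position: [0.5215, -0.1949, 0.2013]
ee_rot: [-89.9, 0.2, -167.2]
contact_force: [-1.4, 1.0, 11.9]
gripper_width: 0.393
```

```bash
python3 - <<'E'
from h import *
togo(vw(-.114,.005,.2),-167.2)
im,d=cap('scene');cv2.imwrite('pics/l1.png',cv2.resize(im[110:290,110:240],None,fx=4,fy=3.3)[:,:,::-1])
E
```

```text
shift cm [ 0.05  0.13 -0.06] turn [-0.002  0.001 -0.004] F [-1.4  1.  11.9] M [-0.81  0.03 -0.01] w 3.36 t 20.4 pos [ 0.5215 -0.1949  0.2013] [ -89.89    0.22 -167.15]
```

View pics/l1.png

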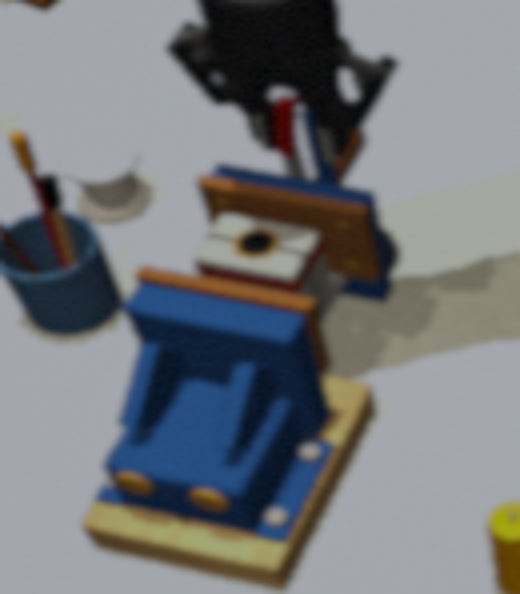

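Width is 33.6 mm, so the lever is fully squeezed. Slide gently.

Request:
carry_out --commands '[[[-0.15,0,0,0,3],[-0.4,0,0,0,3],[-0.7,0,0,0,3],[-1,0,0,0,3],[-1.3,0,0,0,3],[-1.6,0,0,0,3],[-1.9,0,0,0,3],[-2.2,0,0,0,3],[-2.5,0,0,0,3],[-2.7,0,0,0,3],[-2.8,0,0,0,3],[-2.8,0,0,0,3]]]'

```text
time: 21.65
position: [0.5481, -0.1888, 0.2013]
ee_rot: [-89.9, 0.1, -167.2]
contact_force: [-3.0, 0.3, 11.8]
gripper_width: 0.39
```

```bash
cat > st.py <<'E'
from h import *
import sys
s=manip.observe(); print('F vise',(s['contact_force']@U).round(2),(s['contact_force']@V).round(2),s['contact_force'][2].round(2),'pos',wv(s['position']).round(4),'w',s['gripper_width']*8.54,s['time'])
n='scene';im,d=cap(n);w=wv(cloud(n,d));u0,u1,v0,v1=110,240,110,290
cv2.imwrite('pics/'+sys.argv[1],cv2.resize(im[v0:v1,u0:u1],None,fx=4,fy=3.3)[:,:,::-1])
q=w[v0:v1,u0:u1].reshape(-1,3);x,y,z=q.T
g=q[(abs(y)<.045)&(z>.172)&(z<.19)&(x>-.11)&(x<.04)]
h,e=np.histogram(g[:,0],np.arange(-.11,.041,.003));print(list(zip((e[:-1]*1000).round().astype(int),h)))
t=q[(x>-.075)&(x<-.001)&(z>.17)&(z<.1825)&(abs(y)<.045)];print(cv2.minAreaRect((t[:,:2]*1000).astype(np.float32)),np.percentile(t[:,2],[5,50,95]))
E
python3 st.py l2.png
```

```text
F vise -2.84 0.92 11.8 pos [-0.0862  0.0044  0.2013] w 3.3289859399550132 21.65
[(np.int64(-110), np.int64(0)), (np.int64(-107), np.int64(0)), (np.int64(-104), np.int64(0)), (np.int64(-101), np.int64(0)), (np.int64(-98), np.int64(0)), (np.int64(-95), np.int64(0)), (np.int64(-92), np.int64(1)), (np.int64(-89), np.int64(11)), (np.int64(-86), np.int64(19)), (np.int64(-83), np.int64(15)), (np.int64(-80), np.int64(9)), (np.int64(-77), np.int64(25)), (np.int64(-74), np.int64(33)), (np.int64(-71), np.int64(35)), (np.int64(-68), np.int64(36)), (np.int64(-65), np.int64(29)), (np.int64(-62), np.int64(13)), (np.int64(-59), np.int64(35)), (np.int64(-56), np.int64(32)), (np.int64(-53), np.int64(112)), (np.int64(-50), np.int64(37)), (np.int64(-47), np.int64(2)), (np.int64(-44), np.int64(14)), (np.int64(-41), np.int64(27)), (np.int64(-38), np.int64(22)), (np.int64(-35), np.int64(25)), (np.int64(-32), np.int64(31)), (np.int64(-29), np.int64(31)), (np.int64(-26), np.int64(24)), (np.int64(-23), np.int64(31)), (np.int64(-20), np.int64(27)), (np.int64(-17), np.int64(28)), (np.int64(-14), np.int64(31)), (np.int64(-11), np.int64(31)), (np.int64(-8), np.int64(26)), (np.int64(-5), np.int64(23)), (np.int64(-2), np.int64(9)), (np.int64(1), np.int64(37)), (np.int64(4), np.int64(37)), (np.int64(7), np.int64(71)), (np.int64(10), np.int64(47)), (np.int64(13), np.int64(32)), (np.int64(16), np.int64(43)), (np.int64(19), np.int64(44)), (np.int64(22), np.int64(42)), (np.int64(25), np.int64(47)), (np.int64(28), np.int64(38)), (np.int64(31), np.int64(52)), (np.int64(34), np.int64(78)), (np.int64(37), np.int64(18))]
((-38.12456512451172, -0.11850738525390625), (89.53955841064453, 73.99745178222656), 89.69975280761719) [0.17321234 0.17993977 0.18218408]
```

View pics/l2.png

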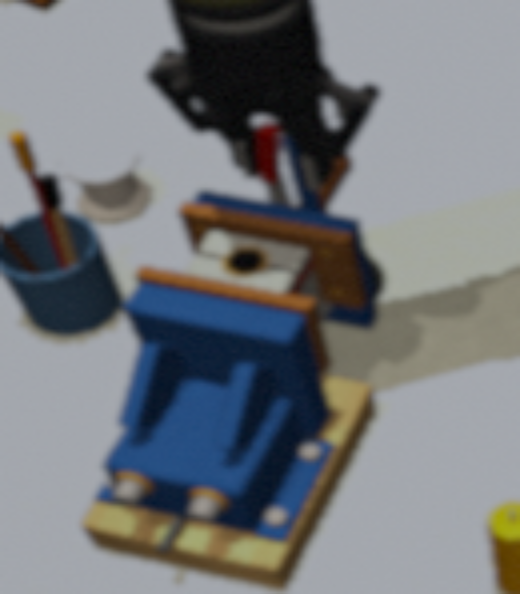

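Request:
carry_out --commands '[[[-0.15,0,0,0,3],[-0.3,0,0,0,3],[-0.45,0,0,0,3],[-0.55,0,0,0,3],[-0.55,0,0,0,3]]]'

```text
time: 22.2
position: [0.5533, -0.1877, 0.2013]
ee_rot: [-89.9, 0.1, -167.2]
contact_force: [-2.0, 0.5, 11.3]
gripper_width: 0.393
```

```bash
python3 st.py l3.png|head -1
```

```text
F vise -1.83 0.89 11.34 pos [-0.0809  0.0044  0.2013] w 3.3563954517770216 22.2
```

Request:
carry_out --commands '[[[-0.1,0,0,0,3],[-0.2,0,0,0,3],[-0.3,0,0,0,3],[-0.3,0,0,0,3]]]'

```text
time: 22.65
position: [0.5546, -0.1874, 0.2013]
ee_rot: [-89.9, -0.0, -167.2]
contact_force: [-6.3, 1.1, 14.0]
gripper_width: 0.391
```

```bash
python3 st.py l4.png
```

```text
F vise -5.89 2.45 14.03 pos [-0.0795  0.0044  0.2013] w 3.3380902932601737 22.65
[(np.int64(-110), np.int64(0)), (np.int64(-107), np.int64(0)), (np.int64(-104), np.int64(0)), (np.int64(-101), np.int64(0)), (np.int64(-98), np.int64(0)), (np.int64(-95), np.int64(0)), (np.int64(-92), np.int64(0)), (np.int64(-89), np.int64(0)), (np.int64(-86), np.int64(2)), (np.int64(-83), np.int64(5)), (np.int64(-80), np.int64(14)), (np.int64(-77), np.int64(22)), (np.int64(-74), np.int64(8)), (np.int64(-71), np.int64(17)), (np.int64(-68), np.int64(35)), (np.int64(-65), np.int64(39)), (np.int64(-62), np.int64(31)), (np.int64(-59), np.int64(37)), (np.int64(-56), np.int64(8)), (np.int64(-53), np.int64(37)), (np.int64(-50), np.int64(36)), (np.int64(-47), np.int64(54)), (np.int64(-44), np.int64(72)), (np.int64(-41), np.int64(23)), (np.int64(-38), np.int64(34)), (np.int64(-35), np.int64(29)), (np.int64(-32), np.int64(20)), (np.int64(-29), np.int64(31)), (np.int64(-26), np.int64(26)), (np.int64(-23), np.int64(31)), (np.int64(-20), np.int64(28)), (np.int64(-17), np.int64(28)), (np.int64(-14), np.int64(26)), (np.int64(-11), np.int64(31)), (np.int64(-8), np.int64(27)), (np.int64(-5), np.int64(22)), (np.int64(-2), np.int64(11)), (np.int64(1), np.int64(37)), (np.int64(4), np.int64(39)), (np.int64(7), np.int64(60)), (np.int64(10), np.int64(59)), (np.int64(13), np.int64(31)), (np.int64(16), np.int64(48)), (np.int64(19), np.int64(38)), (np.int64(22), np.int64(47)), (np.int64(25), np.int64(36)), (np.int64(28), np.int64(45)), (np.int64(31), np.int64(51)), (np.int64(34), np.int64(78)), (np.int64(37), np.int64(21))]
((-37.675655364990234, 0.9603195190429688), (72.28150939941406, 89.04081726074219), 1.314832091331482) [0.17611923 0.18006761 0.18219686]
```

Jaw is up against the mould (force step, 34 mm travelled). Release and look.

Request:
carry_out --commands '[[[0,0,0,0,5],[0,0,0,0,8.5],[0,0,0,0,8.5],[0,0,0,0,8.5],[0,-3,0,0,8.5],[0,-7,0,0,8.5],[4,-8,0,0,8.5],[9,-8,0,0,8.5],[14,-8,0,0,8.5],[18,-8,0,0,8.5],[18,-8,0,0,8.5]]]'

```text
time: 23.8
position: [0.3739, -0.2266, 0.2794]
ee_rot: [-90.2, -0.2, -167.6]
contact_force: [0.1, 0.2, -0.1]
gripper_width: 0.998
```

```bash
cat > lk.py <<'E'
from h import *
import sys
ims=[]
for n,(u0,u1,v0,v1) in(('top',(270,370,90,230)),('scene',(110,240,110,290))):
    im,d=cap(n);w=wv(cloud(n,d)); q=w[v0:v1,u0:u1].reshape(-1,3)
    ims.append(cv2.resize(im[v0:v1,u0:u1],(390,540)))
    def rep(name,m):
        t=q[m]
        if len(t)<5: print(n,name,'few');return
        r=cv2.minAreaRect((t[:,:2]*1000).astype(np.float32))
        print(n,name,len(t),'x',np.percentile(t[:,0],[2,98]).round(4),'y',np.percentile(t[:,1],[2,98]).round(4),'z',np.median(t[:,2]).round(4),'rect',np.round(r[0],1),np.round(r[1],1),round(r[2],1))
    x,y,z=q.T
    rep('mouldtop',(x>-.043)&(x<-.002)&(z>.172)&(z<.188)&(abs(y)<.04))
    rep('jawtop',(x<-.047)&(x>-.10)&(z>.178)&(z<.192))
    rep('horn/tab',(x<-.06)&(x>-.14)&(z>.238)&(z<.258)&(abs(y)<.06))
    m=(x<-.105)&(z>.025)&(z<.16)&(abs(y)<.07); rep('crank',m)
    t=q[m]; b=np.round(t[:,0]/.01)
    for k in np.unique(b): print(k,len(t[b==k]),t[b==k].mean(0).round(4),t[b==k][:,2].max().round(3))
cv2.imwrite('pics/'+sys.argv[1],np.hstack(ims)[:,:,::-1])
E
python3 lk.py c1.png; python3 - <<'E'
from h import *
togo(vw(-.148,-.012,.2),-167.2)
E
```

```text
top mouldtop 455 x [-0.0421 -0.0031] y [-0.029   0.0328] z 0.1805 rect [-22.6   1.5] [64.3 40.6] 89.8
top jawtop 447 x [-0.0822 -0.0475] y [-0.0496  0.0514] z 0.1822 rect [-66.8   0.8] [ 39.6 108.5] 0.0
top horn/tab 67 x [-0.0873 -0.0747] y [-0.0152  0.0223] z 0.2501 rect [-81.1   3.2] [38.4 11.1] 85.0
top crank 219 x [-0.1735 -0.1067] y [-0.0178  0.0004] z 0.122 rect [-140.2   -8.8] [19.9 69.5] 89.7
-17.0 31 [-0.1698 -0.0078  0.121 ] 0.127
-16.0 31 [-0.16   -0.0074  0.1218] 0.127
-15.0 32 [-0.15   -0.0082  0.1213] 0.125
-14.0 30 [-0.1398 -0.0079  0.1209] 0.126
-13.0 31 [-0.1301 -0.0079  0.122 ] 0.128
-12.0 34 [-0.12   -0.0075  0.1222] 0.127
-11.0 30 [-0.1101 -0.0075  0.1222] 0.127
scene mouldtop 383 x [-0.0427 -0.0037] y [-0.0294  0.0324] z 0.1801 rect [-22.8   1.9] [75.3 40.4] 90.0
scene jawtop 357 x [-0.0923 -0.0476] y [-0.1839  0.0508] z 0.1821 rect [-69.3 -66.5] [244.3  42.1] 85.9
scene horn/tab 73 x [-0.0852 -0.0725] y [-0.0164  0.0214] z 0.2481 rect [-79.    2.3] [39.1 12.6] 86.5
scene crank 97 x [-0.1756 -0.1204] y [-0.0173 -0.0002] z 0.1213 rect [-145.9   -9.8] [60.7 20.5] 1.4
-18.0 3 [-0.176  -0.0091  0.1183] 0.119
-17.0 13 [-0.1687 -0.0077  0.1201] 0.125
-16.0 24 [-0.1602 -0.0073  0.1218] 0.127
-15.0 26 [-0.1497 -0.0068  0.1211] 0.126
-14.0 15 [-0.1397 -0.0056  0.1207] 0.126
-13.0 11 [-0.1298 -0.0028  0.1203] 0.124
-12.0 5 [-0.1202 -0.0079  0.1168] 0.121
shift cm [-11.02   7.96   1.73] turn [ 0.001 -0.001 -0.001] F [ 0.8 -0.3 -0.1] M [ 0.   -0.03  0.04] w 8.5 t 23.9 pos [ 0.3801 -0.226   0.2795] [-9.0040e+01  5.0000e-02 -1.6724e+02]
```

View pics/c1.png

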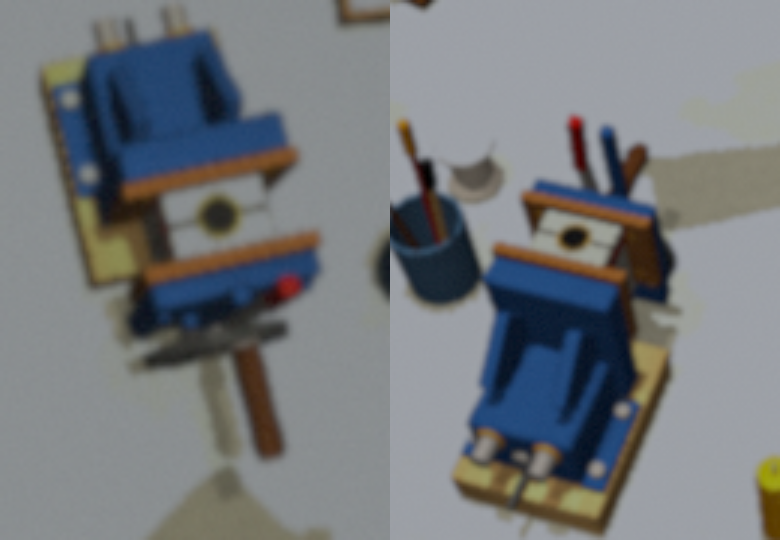

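The lever rests part-way on a crest (38.5 mm over lever and horn) as described. The crank handle centre is at vise y≈-8.8, z≈114 mm, so its angle is about 0.22 rad. Grip it from above.

Request:
carry_out --commands '[[[-4,3,0.5,0,6],[-8,6,1,0,6],[-10.6,9,1.4,0,6],[-10.6,11,1.4,0,6],[-10.6,15,1.4,0,6],[-10.6,18,1.4,0,6],[-10.6,18.5,1.4,0,6],[-10.6,18.5,1.4,0,6]]]'

```text
time: 24.7
position: [0.4873, -0.2155, 0.0934]
ee_rot: [-90.1, -0.0, -167.1]
contact_force: [0.6, -0.4, -0.1]
gripper_width: 0.702
```

```bash
python3 - <<'E'
from h import *
togo(vw(-.152,-.0088,.094),-167.2)
im,d=cap('scene');cv2.imwrite('pics/c2.png',cv2.resize(im[90:240,150:280],None,fx=4,fy=4)[:,:,::-1])
E
```

```text
shift cm [ 0.07 -0.06  0.06] turn [0.001 0.002 0.001] F [ 0.6 -0.4 -0.1] M [-0.06 -0.04  0.02] w 5.99 t 24.7 pos [ 0.4873 -0.2155  0.0934] [-9.008e+01 -4.000e-02 -1.671e+02]
```

View pics/c2.png

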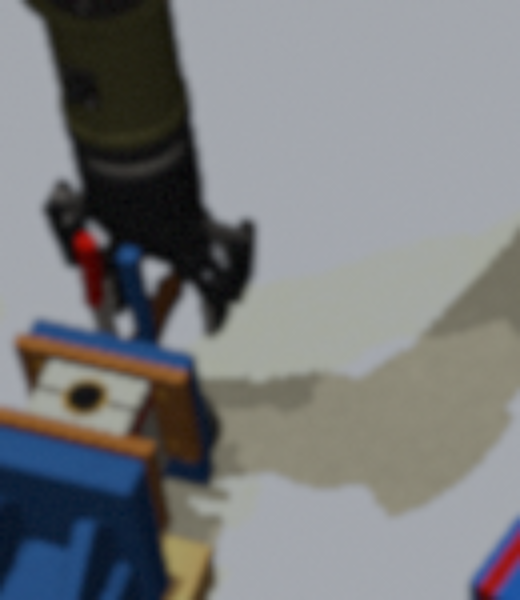

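Request:
carry_out --commands '[[[0,0,0.05,0,4],[0,0,0.05,0,2.5],[0,0,0.05,0,1.6],[0,0,0.05,0,1.6],[0,0,0.05,0,1.6]]]' --newtons 30

```text
time: 25.25
position: [0.4876, -0.2173, 0.0952]
ee_rot: [-89.9, 0.1, -167.2]
contact_force: [0.8, -0.8, 6.4]
gripper_width: 0.224
```

```bash
python3 - <<'E'
from h import *
togo(vw(-.152,-.0088,.094),-167.2);print(wv(manip.observe()['position']).round(4))
a0=.22
for a in np.arange(a0,a0+2*np.pi+.36,.35): print(round(a,2),round(-4*(np.cos(a)-np.cos(a0)),1),round(4*(np.sin(a)-np.sin(a0)),1))
E
```

```text
shift cm [ 0.05  0.12 -0.12] turn [-0.001  0.    -0.002] F [ 0.8 -0.8  6.4] M [ 0.01 -0.03  0.05] w 1.91 t 25.25 pos [ 0.4876 -0.2173  0.0952] [-8.9920e+01  1.1000e-01 -1.6718e+02]
[-0.1515 -0.01    0.0952]
0.22 -0.0 0.0
0.57 0.5 1.3
0.92 1.5 2.3
1.27 2.7 2.9
1.62 4.1 3.1
1.97 5.5 2.8
2.32 6.6 2.1
2.67 7.5 0.9
3.02 7.9 -0.4
3.37 7.8 -1.8
3.72 7.3 -3.1
4.07 6.3 -4.1
4.42 5.1 -4.7
4.77 3.7 -4.9
5.12 2.3 -4.5
5.47 1.2 -3.8
5.82 0.3 -2.7
6.17 -0.1 -1.3
6.52 0.0 0.1
```

Request:
carry_out --commands '[[[0,0.5,1.3,0,1.6],[0,1.5,2.3,0,1.6],[0,2.7,2.9,0,1.6],[0,4.1,3.1,0,1.6],[0,5.5,2.8,0,1.6],[0,6.6,2.1,0,1.6],[0,7.5,0.9,0,1.6],[0,7.9,-0.4,0,1.6],[0,7.9,-0.4,0,1.6]]]'

```text
time: 26.15
position: [0.4856, -0.2101, 0.0158]
ee_rot: [-90.2, 0.0, -167.1]
contact_force: [-1.3, 4.0, 18.5]
gripper_width: 0.22
```

```bash
cat > ck.py <<'E'
from h import *
import sys
s=manip.observe();p=wv(s['position']);print('F',(s['contact_force']@U).round(1),(s['contact_force']@V).round(1),s['contact_force'][2].round(1),'pos',p.round(4),'ang',np.arctan2(-(p[1]),p[2]+.020-.075).round(3),'rad',np.hypot(p[1],p[2]-.055).round(4),'w',s['gripper_width']*8.54,s['time'])
n='scene';im,d=cap(n);w=wv(cloud(n,d));q=w[90:240,110:280].reshape(-1,3);x,y,z=q.T
t=q[(x<-.06)&(x>-.1)&(z>.236)&(z<.256)&(y>-.05)&(y<.03)]
print('horn/tab',len(t),np.percentile(t[:,1],[3,97]).round(4) if len(t)>4 else '')
t=q[(x<-.02)&(x>-.062)&(z>.183)&(z<.19)];
cv2.imwrite('pics/'+sys.argv[1],cv2.resize(im[90:240,130:260],None,fx=4,fy=4)[:,:,::-1])
E
python3 ck.py c3.png
```

```text
F -0.4 4.2 18.5 pos [-0.1519 -0.0025  0.0158] ang 3.078 rad 0.0393 w 1.8774881971742172 26.15
horn/tab 80 [-0.0282  0.0211]
```

View pics/c3.png

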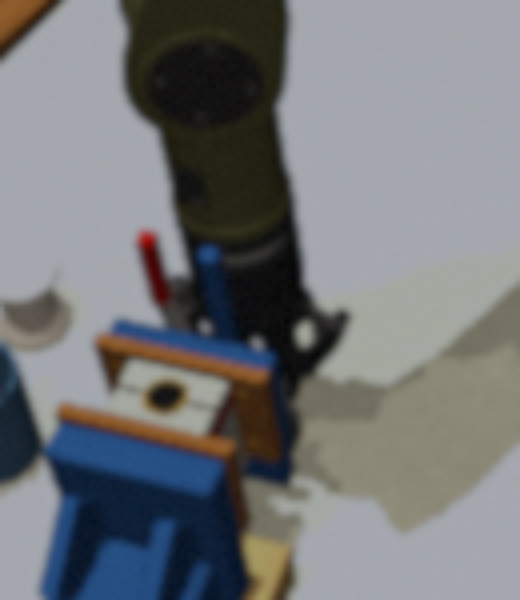

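The lever has snapped home (51 mm over both). Continue winding while monitoring the tangential force.

```bash
python3 - <<'E'
import numpy as np
for a0 in (3.05,):
 for a in np.arange(a0,a0+7,.3): print(round(a,2),round(-4*(np.cos(a)-np.cos(a0)),2),round(4*(np.sin(a)-np.sin(a0)),2))
E
```

```text
3.05 -0.0 0.0
3.35 -0.07 -1.19
3.65 -0.49 -2.31
3.95 -1.22 -3.26
4.25 -2.2 -3.95
4.55 -3.34 -4.31
4.85 -4.53 -4.33
5.15 -5.68 -3.99
5.45 -6.67 -3.33
5.75 -7.43 -2.4
6.05 -7.87 -1.29
6.35 -7.97 -0.1
6.65 -7.72 1.07
6.95 -7.13 2.11
7.25 -6.25 2.93
7.55 -5.18 3.45
7.85 -4.0 3.63
8.15 -2.82 3.46
8.45 -1.74 2.94
8.75 -0.86 2.13
9.05 -0.26 1.1
9.35 0.01 -0.07
9.65 -0.08 -1.26
9.95 -0.52 -2.37
```

Request:
carry_out --commands '[[[0,-0.1,-1.2,0,1.6],[0,-0.5,-2.3,0,1.6],[0,-1.2,-3.25,0,1.6],[0,-2.2,-3.95,0,1.6],[0,-3.3,-4.3,0,1.6],[0,-3.3,-4.3,0,1.6]]]'

```text
time: 26.8
position: [0.4763, -0.1698, 0.0495]
ee_rot: [-90.1, 0.0, -167.1]
contact_force: [0.3, -1.0, 2.2]
gripper_width: 0.223
```

```bash
python3 ck.py c4.png
```

```text
F 0.1 -1.0 2.2 pos [-0.152   0.0388  0.0495] ang -1.711 rad 0.0392 w 1.9058919877455545 26.8
horn/tab 82 [-0.0277  0.0208]
```

Request:
carry_out --commands '[[[0,-1.2,0,0,1.6],[0,-2.35,0.3,0,1.6],[0,-3.35,1.0,0,1.6],[0,-4.1,1.9,0,1.6],[0,-4.5,3.0,0,1.6],[0,-4.6,4.2,0,1.6],[0,-4.6,4.2,0,1.6]]]'

```text
time: 27.55
position: [0.4865, -0.2126, 0.0959]
ee_rot: [-90.0, 0.1, -167.2]
contact_force: [0.9, -0.0, 9.2]
gripper_width: 0.222
```

```bash
python3 ck.py c5.png
```

```text
F 0.9 -0.2 9.2 pos [-0.1515 -0.0052  0.0959] ang 0.126 rad 0.0412 w 1.8995174610764436 27.55
horn/tab 82 [-0.0286  0.0212]
```

```bash
python3 - <<'E'
import numpy as np
a0=6.4
for a in np.arange(a0,a0+6.5,.3): print(round(a,2),round(-4*(np.cos(a)-np.cos(a0)),2),round(4*(np.sin(a)-np.sin(a0)),2))
E
```

```text
6.4 -0.0 0.0
6.7 0.32 1.15
7.0 0.96 2.16
7.3 1.87 2.94
7.6 2.97 3.41
7.9 4.16 3.53
8.2 5.33 3.3
8.5 6.38 2.73
8.8 7.22 1.87
9.1 7.76 0.81
9.4 7.97 -0.37
9.7 7.82 -1.55
10.0 7.33 -2.64
10.3 6.54 -3.54
10.6 5.51 -4.16
10.9 4.35 -4.45
11.2 3.16 -4.38
11.5 2.04 -3.97
11.8 1.09 -3.24
12.1 0.4 -2.26
12.4 0.03 -1.13
12.7 0.01 0.07
```

Request:
carry_out --commands '[[[0,0.3,1.2,0,1.6],[0,0.95,2.2,0,1.6],[0,1.9,3.0,0,1.6],[0,3.0,3.45,0,1.6]]]'

```text
time: 28.0
position: [0.4942, -0.2462, 0.0654]
ee_rot: [-90.0, 0.1, -167.2]
contact_force: [2.0, 2.7, 6.0]
gripper_width: 0.223
```

```bash
python3 ck.py c6.png
```

```text
F 2.5 2.2 6.0 pos [-0.1515 -0.0397  0.0654] ang 1.315 rad 0.041 w 1.9054823820089648 28.0
horn/tab 78 [-0.0292  0.0211]
```

Request:
carry_out --commands '[[[0,1.2,0.1,0,1.6],[0,2.35,-0.1,0,1.6],[0,3.4,-0.7,0,1.6],[0,4.25,-1.55,0,1.6],[0,4.8,-2.6,0,1.6],[0,5.0,-3.8,0,1.6]]]'

```text
time: 28.65
position: [0.4868, -0.2122, 0.0162]
ee_rot: [-89.6, 0.2, -167.3]
contact_force: [3.6, -7.7, 11.6]
gripper_width: 0.22
```

```bash
python3 ck.py c7.png
```

```text
F 1.8 -8.3 11.6 pos [-0.1511 -0.0048  0.0162] ang 3.018 rad 0.0391 w 1.879337602011329 28.65
horn/tab 81 [-0.0292  0.0213]
```

Effort is now about 8 N tangential while moving. Check that it climbs over another ~0.9 rad.

Request:
carry_out --commands '[[[0,-0.15,-1.2,0,1.6],[0,-0.6,-2.3,0,1.6],[0,-1.4,-3.2,0,1.6]]]'

```text
time: 29.0
position: [0.4796, -0.1803, 0.0284]
ee_rot: [-89.6, 0.1, -167.3]
contact_force: [4.9, -6.1, -8.2]
gripper_width: 0.22
```

```bash
python3 ck.py c8.png
```

```text
F 3.5 -7.0 -8.2 pos [-0.1511  0.0278  0.0284] ang -2.333 rad 0.0385 w 1.879589569381943 29.0
horn/tab 76 [-0.0301  0.0213]
```

View pics/c8.png

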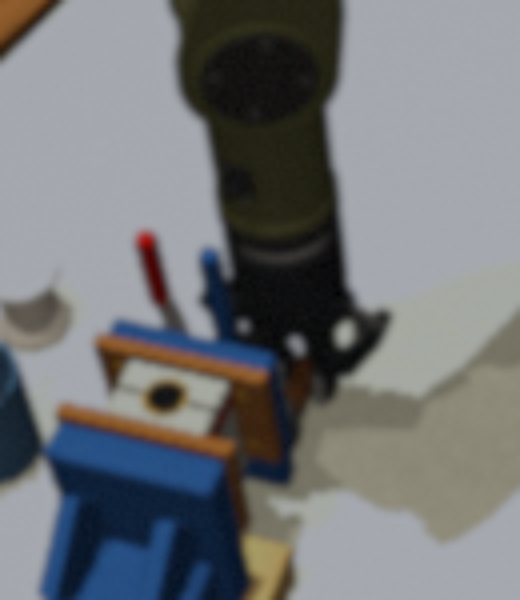

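Effort has climbed to about 11 N, well past the "really tight" half-turn. Release the handle and retreat.

Request:
carry_out --commands '[[[0,-1.3,-3.1,0,1.6],[0,-1.3,-3.1,0,3],[0,-1.3,-3.1,0,5],[0,-1.3,-3.1,0,5],[0,-4,-3.1,0,5],[0,-8,-3.1,0,5],[0,-12,-3.1,0,5],[0,-16,-3.1,0,5],[4,-20,-3.1,0,5],[8,-22,-3.1,0,5]]]'

```text
time: 30.05
position: [0.3934, -0.1646, 0.2496]
ee_rot: [-90.0, 0.1, -167.0]
contact_force: [0.6, -0.9, 0.7]
gripper_width: 0.585
```

The first row of that call was a slip on my part: its shift was relative to the already advanced pose, so the gripper pulled about 3 cm sideways on the handle while opening. I'll check the result carefully.

```bash
python3 lk.py f1.png; python3 - <<'E'
from h import *
togo(vw(-.2,0,.25),-167.2)
E
```

```text
top mouldtop 457 x [-0.0421 -0.0029] y [-0.029   0.0328] z 0.1806 rect [-22.5   1.3] [40.6 64.4] 0.3
top jawtop 443 x [-0.0824 -0.0474] y [-0.05    0.0514] z 0.1819 rect [-66.8   0.8] [ 39.4 108.2] 0.1
top horn/tab 69 x [-0.0873 -0.0748] y [-0.0282  0.0219] z 0.2496 rect [-80.9  -3.5] [51.1 11.9] 88.2
top crank 202 x [-0.1734 -0.1066] y [-0.0479 -0.0295] z 0.0905 rect [-139.9  -39. ] [19.6 69.8] 89.6
-17.0 27 [-0.1698 -0.0373  0.0893] 0.095
-16.0 30 [-0.16   -0.0374  0.0905] 0.095
-15.0 29 [-0.1498 -0.0378  0.0897] 0.094
-14.0 27 [-0.14   -0.037   0.0901] 0.095
-13.0 29 [-0.1301 -0.0378  0.09  ] 0.095
-12.0 30 [-0.1201 -0.0376  0.0902] 0.096
-11.0 30 [-0.11   -0.0375  0.0902] 0.094
scene mouldtop 396 x [-0.0427 -0.0036] y [-0.0297  0.0328] z 0.1799 rect [-22.6  -0.6] [40.9 76.9] 0.0
scene jawtop 356 x [-0.0927 -0.0475] y [-0.1837  0.0508] z 0.1821 rect [-69.8 -67.7] [246.5  41. ] 85.6
scene horn/tab 74 x [-0.0851 -0.0718] y [-0.0299  0.022 ] z 0.248 rect [-78.9  -4.4] [53.2 14.2] 88.6
scene crank 35 x [-0.1646 -0.1328] y [-0.0492 -0.0326] z 0.0916 rect [-149.9  -44.7] [37.  13.6] 30.3
-17.0 1 [-0.1685 -0.0496  0.0862] 0.086
-16.0 4 [-0.1591 -0.0445  0.0901] 0.092
-15.0 9 [-0.1504 -0.0421  0.0915] 0.093
-14.0 17 [-0.141  -0.0383  0.0907] 0.094
-13.0 4 [-0.1339 -0.0382  0.093 ] 0.094
shift cm [-3.83 -0.    6.22] turn [ 0.002 -0.007  0.002] F [ 0.4  0.6 -0. ] M [ 0.08 -0.05  0.01] w 4.97 t 30.15 pos [ 0.3873 -0.1658  0.2502] [-9.0140e+01 -1.0000e-01 -1.6759e+02]
```

View pics/f1.png

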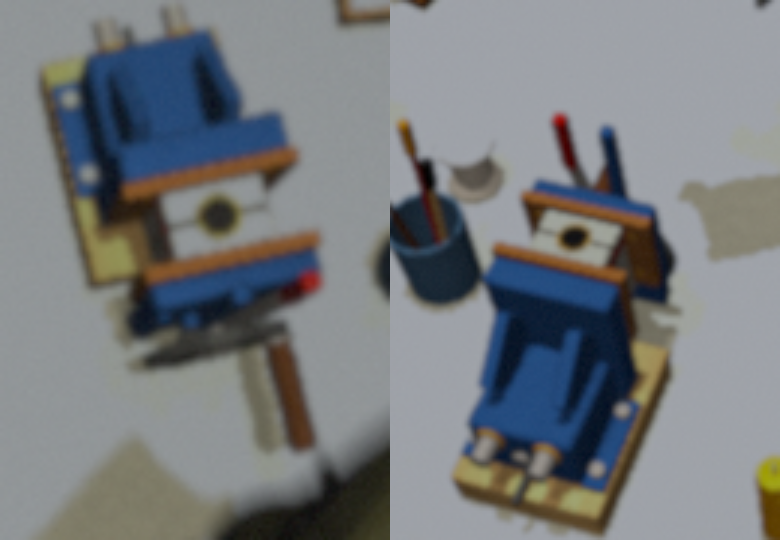

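The handle has moved since release. It now sits at about 1.36 rad, so it either sprang back from the over-wound position or was dragged. The lever is home and the mould still gripped, but how tight is uncertain. I'll regrip and re-measure the effort.

```bash
python3 - <<'E'
from h import *
togo(vw(-.151,-.039,.0635),-167.2)
E
```

```text
shift cm [-8.79 18.63 10.13] turn [ 0.002 -0.007  0.002] F [ 0.4  0.6 -0. ] M [ 0.08 -0.05  0.01] w 4.97 t 30.15 pos [ 0.3873 -0.1658  0.2502] [-9.0140e+01 -1.0000e-01 -1.6759e+02]
```

Request:
carry_out --commands '[[[-2,1,4,0,6],[-5,2,8,0,6],[-8,3,10.1,0,6],[-8.8,5,10.1,0,6],[-8.8,9,10.1,0,6],[-8.8,13,10.1,0,6],[-8.8,15,10.1,0,6],[-8.8,15,10.1,0,6]]]'

```text
time: 30.95
position: [0.4987, -0.2418, 0.0947]
ee_rot: [-90.4, -0.4, -167.2]
contact_force: [0.6, 0.1, -0.4]
gripper_width: 0.705
```

```bash
python3 - <<'E'
from h import *
togo(vw(-.151,-.039,.0635),-167.2)
E
```

```text
shift cm [0.47 3.13 0.28] turn [ 0.006 -0.     0.007] F [ 0.6  0.1 -0.4] M [ 0.02 -0.01  0.06] w 6.02 t 30.95 pos [ 0.4987 -0.2418  0.0947] [ -90.35   -0.39 -167.2 ]
```

Request:
carry_out --commands '[[[0.2,1.5,0.1,0,6],[0.2,3,0.1,0,6],[0.2,3.5,0.1,0,6],[0.2,3.5,0.1,0,6]]]'

```text
time: 31.35
position: [0.5, -0.2449, 0.0632]
ee_rot: [-90.0, -0.0, -167.2]
contact_force: [-0.9, 0.0, -0.8]
gripper_width: 0.706
```

```bash
python3 - <<'E'
from h import *
togo(vw(-.151,-.039,.0635),-167.2)
E
```

```text
shift cm [ 0.55 -0.03 -0.07] turn [0.001 0.    0.   ] F [-0.9  0.  -0.8] M [ 0.01  0.06 -0.02] w 6.03 t 31.35 pos [ 0.5    -0.2449  0.0632] [-9.0040e+01 -2.0000e-02 -1.6718e+02]
```

Request:
carry_out --commands '[[[0.5,0,0,0,5],[0.5,0,0,0,3.5],[0.5,0,0,0,2],[0.5,0,0,0,1.6],[0.5,0,0,0,1.6],[0.5,0,0,0,1.6]]]' --newtons 30

```text
time: 31.95
position: [0.4955, -0.2463, 0.0633]
ee_rot: [-90.0, 0.0, -167.2]
contact_force: [-0.7, -0.5, 6.5]
gripper_width: 0.222
```

```bash
python3 ck.py d1.png; python3 - <<'E'
import numpy as np
a0=1.36
for a in np.arange(a0,a0+3,.2): print(round(a,2),round(-4*(np.cos(a)-np.cos(a0)),2),round(4*(np.sin(a)-np.sin(a0)),2))
E
```

```text
F -0.8 -0.3 6.5 pos [-0.1503 -0.04    0.0633] ang 1.367 rad 0.0409 w 1.8997746070272477 31.95
horn/tab 80 [-0.0293  0.0208]
1.36 -0.0 0.0
1.56 0.79 0.09
1.76 1.59 0.02
1.96 2.35 -0.21
2.16 3.06 -0.59
2.36 3.68 -1.09
2.56 4.18 -1.71
2.76 4.55 -2.42
2.96 4.77 -3.19
3.16 4.84 -3.99
3.36 4.74 -4.78
3.56 4.49 -5.54
3.76 4.1 -6.23
3.96 3.57 -6.83
4.16 2.94 -7.32
```

Request:
carry_out --commands '[[[0,0.4,0.05,0,1.6],[0,0.8,0.1,0,1.6],[0,1.2,0.05,0,1.6],[0,1.6,0,0,1.6]]]'

```text
time: 32.4
position: [0.4954, -0.246, 0.0472]
ee_rot: [-90.0, 0.0, -167.2]
contact_force: [-1.4, 2.0, 8.0]
gripper_width: 0.225
```

Request:
carry_out --commands '[[[0,0.4,-0.1,0,1.6],[0,0.75,-0.25,0,1.6],[0,1.1,-0.4,0,1.6],[0,1.45,-0.6,0,1.6]]]'

```text
time: 32.8
position: [0.4941, -0.2397, 0.0329]
ee_rot: [-90.1, 0.0, -167.2]
contact_force: [-1.6, 2.2, 11.1]
gripper_width: 0.22
```

```bash
python3 ck.py d2.png
```

```text
F -1.1 2.5 11.1 pos [-0.1501 -0.0333  0.0329] ang 2.156 rad 0.04 w 1.8804249010379026 32.8
horn/tab 77 [-0.0294  0.0208]
```

Request:
carry_out --commands '[[[0,0.35,-0.3,0,1.6],[0,0.65,-0.55,0,1.6],[0,0.9,-0.8,0,1.6],[0,1.15,-1.1,0,1.6],[0,1.35,-1.5,0,1.6],[0,1.5,-1.85,0,1.6],[0,1.6,-2.25,0,1.6],[0,1.7,-2.6,0,1.6]]]'

```text
time: 33.65
position: [0.4895, -0.2185, 0.0173]
ee_rot: [-89.6, 0.2, -167.3]
contact_force: [-2.5, -4.9, 17.4]
gripper_width: 0.221
```

Request:
carry_out --commands '[[[0,0.05,-0.4,0,1.6],[0,0.08,-0.8,0,1.6]]]'

```text
time: 33.85
position: [0.4881, -0.2127, 0.0164]
ee_rot: [-89.4, 0.2, -167.4]
contact_force: [0.3, -8.2, 10.9]
gripper_width: 0.223
```

```bash
python3 ck.py d3.png
```

```text
F -1.5 -8.0 10.9 pos [-0.1499 -0.0056  0.0164] ang 2.997 rad 0.039 w 1.901720785531353 33.85
horn/tab 81 [-0.0299  0.0221]
```

The effort is reproducible: about 8 N at the bottom on this second turn, so it had sprung back when released abruptly. Hold still, read, and release gently here.

Request:
carry_out --commands '[[[0,0,0.3,0,1.6],[0,0,0.5,0,1.6],[0,0,0.5,0,1.6]]]'

```text
time: 34.2
position: [0.4885, -0.2142, 0.0163]
ee_rot: [-89.8, 0.1, -167.3]
contact_force: [-2.5, -1.7, 17.9]
gripper_width: 0.224
```

```bash
python3 ck.py d4.png
```

```text
F -2.8 -1.1 17.9 pos [-0.1499 -0.0072  0.0163] ang 2.958 rad 0.0394 w 1.9158983861322745 34.2
horn/tab 84 [-0.0291  0.0216]
```

The handle nearly holds itself (about 1 N residual). Open in place and lift straight up.

Request:
carry_out --commands '[[[0,-0.1,0,0,1.9],[0,-0.1,0,0,2.2],[0,-0.1,0,0,3],[0,-0.1,0,0,4.5],[0,-0.1,0,0,5.5],[0,-0.1,0,0,5.5]]]'

```text
time: 34.85
position: [0.4877, -0.2119, 0.0153]
ee_rot: [-90.0, 0.0, -167.2]
contact_force: [0.6, -2.6, 0.3]
gripper_width: 0.642
```

```bash
python3 ck.py d5.png; python3 - <<'E'
from h import *
n='scene';z=np.load('/tmp/scene.npz');w=wv(cloud(n,z['d']));q=w[90:290,110:280].reshape(-1,3);x,y,zz=q.T
im=z['im'];cv2.imwrite('pics/d5b.png',cv2.resize(im[130:260,150:260],None,fx=5,fy=4.5)[:,:,::-1])
im,d=cap('top');cv2.imwrite('pics/d5t.png',cv2.resize(im[130:240,270:380],None,fx=5,fy=4.5)[:,:,::-1])
E
```

```text
F 0.1 -2.7 0.3 pos [-0.1502 -0.0048  0.0153] ang 3.021 rad 0.04 w 5.486635016228209 34.85
horn/tab 81 [-0.0289  0.0208]
```

View pics/d5b.png

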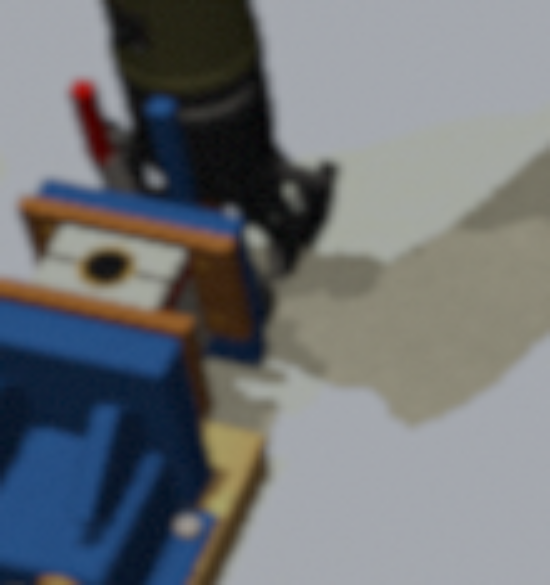

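The handle leans on the finger with about 2.7 N, so it would back off somewhat. I'll regrip it without letting it fly and let it down slowly to find where it holds by itself.

Request:
carry_out --commands '[[[0,-0.2,0.4,0,4.7],[0,-0.4,0.9,0,3.7],[0,-0.6,1.4,0,2.7],[0,-0.7,1.7,0,1.6],[0,-0.7,1.7,0,1.6],[0,-0.7,1.7,0,1.6]]]' --newtons 30

```text
time: 35.55
position: [0.492, -0.2313, 0.023]
ee_rot: [-89.7, 0.1, -167.3]
contact_force: [0.8, -7.1, 1.5]
gripper_width: 0.218
```

```bash
python3 ck.py d6.png
```

```text
F -0.8 -7.1 1.5 pos [-0.1503 -0.0246  0.023 ] ang 2.485 rad 0.0403 w 1.8650982935797447 35.55
horn/tab 78 [-0.0289  0.0213]
```

Request:
carry_out --commands '[[[0,-0.25,0.3,0,1.6],[0,-0.55,0.55,0,1.6],[0,-0.85,0.8,0,1.6],[0,-0.85,0.8,0,1.6],[0,-0.85,0.8,0,1.6]]]'

```text
time: 36.1
position: [0.4938, -0.2392, 0.0314]
ee_rot: [-89.7, 0.1, -167.3]
contact_force: [0.8, -6.6, -0.8]
gripper_width: 0.224
```

```bash
python3 ck.py d7.png
```

```text
F -0.7 -6.6 -0.8 pos [-0.1503 -0.0327  0.0314] ang 2.195 rad 0.0403 w 1.9155066418889708 36.1
horn/tab 83 [-0.0292  0.0214]
```

Request:
carry_out --commands '[[[0,-0.2,0,0,1.6],[0,-0.45,0.1,0,1.6],[0,-0.45,0.3,0,1.6],[0,-0.45,0.3,0,3],[0,-0.45,0.3,0,5],[0,-0.45,0.3,0,6.5],[0,-0.45,0.3,0,6.5]]]'

```text
time: 36.85
position: [0.4935, -0.238, 0.0353]
ee_rot: [-90.1, -0.0, -167.1]
contact_force: [-0.1, 1.1, 0.6]
gripper_width: 0.765
```

```bash
python3 ck.py d8.png
```

```text
F 0.2 1.1 0.6 pos [-0.1503 -0.0315  0.0353] ang 2.131 rad 0.0371 w 6.537004026014548 36.85
horn/tab 79 [-0.0289  0.0214]
```

Now lift straight up and away, and see where the handle rests.

Request:
carry_out --commands '[[[0,-3,0,0,6.5],[0,-7,0,0,6.5],[0,-11,0,0,6.5],[0,-15,0,0,6.5],[0,-19,0,0,6.5],[4,-21,0,0,6.5],[8,-21,0,0,6.5],[10,-21,0,0,6.5],[10,-21,0,0,6.5]]]'

```text
time: 37.8
position: [0.3926, -0.2617, 0.2459]
ee_rot: [-90.1, -0.1, -167.4]
contact_force: [-0.4, -0.3, 0.2]
gripper_width: 0.761
```

```bash
python3 lk.py f2.png | grep -v scene\ crank; python3 - <<'E'
from h import *
togo(vw(-.151,-.039,.0635),-167.2)
E
```

```text
top mouldtop 459 x [-0.0421 -0.0028] y [-0.0288  0.0329] z 0.1808 rect [-22.4   1.2] [40.7 65. ] 0.0
top jawtop 442 x [-0.0823 -0.0474] y [-0.0501  0.0512] z 0.1821 rect [-66.8   1. ] [108.1  39.4] 89.8
top horn/tab 69 x [-0.0873 -0.075 ] y [-0.0283  0.0219] z 0.2489 rect [-80.8  -3.3] [50.9 11.6] 87.4
top crank 203 x [-0.1734 -0.1068] y [-0.048  -0.0296] z 0.0876 rect [-140.   -39.3] [19.8 69.6] 89.9
-17.0 28 [-0.1698 -0.0377  0.0866] 0.092
-16.0 30 [-0.16   -0.0382  0.0874] 0.093
-15.0 28 [-0.1501 -0.0375  0.0873] 0.092
-14.0 27 [-0.1402 -0.0379  0.0878] 0.092
-13.0 31 [-0.1302 -0.0382  0.0868] 0.092
-12.0 30 [-0.1199 -0.0383  0.0877] 0.092
-11.0 29 [-0.1102 -0.0372  0.0875] 0.094
scene mouldtop 392 x [-0.0427 -0.0032] y [-0.0292  0.0325] z 0.1803 rect [-22.6   0.3] [40.8 78.1] 0.1
scene jawtop 352 x [-0.0924 -0.048 ] y [-0.1843  0.0508] z 0.1825 rect [-68.6 -66.4] [245.   41.9] 85.5
scene horn/tab 72 x [-0.085  -0.0729] y [-0.0295  0.0215] z 0.2477 rect [-79.2  -3.8] [51.6 11.9] 87.9
-16.0 6 [-0.1589 -0.0449  0.0888] 0.091
-15.0 11 [-0.1502 -0.0431  0.0877] 0.09
-14.0 15 [-0.141  -0.0385  0.0879] 0.09
-13.0 1 [-0.1346 -0.0412  0.09  ] 0.09
shift cm [-9.87 18.22  0.66] turn [ 0.001  0.    -0.001] F [0.  0.7 1. ] M [-0.02 -0.04  0.01] w 6.51 t 37.9 pos [ 0.3966 -0.2611  0.2456] [-9.0030e+01  5.0000e-02 -1.6717e+02]
```

View pics/f2.png

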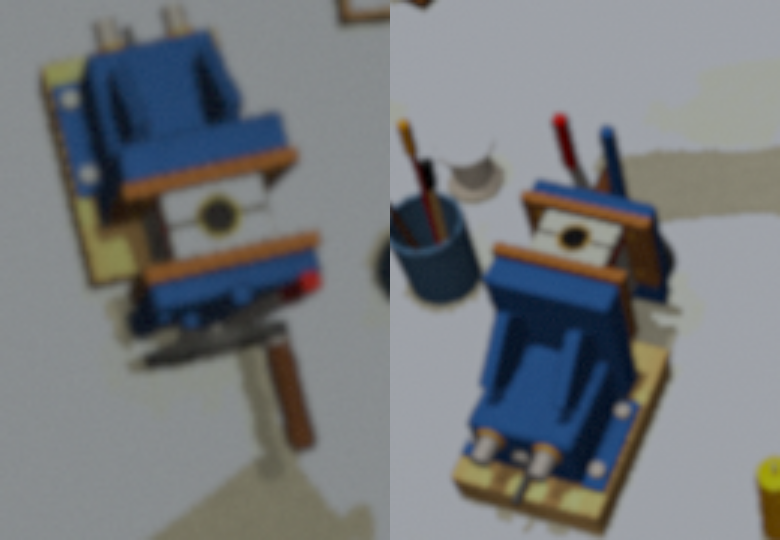

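The handle settled at about 1.43 rad on the second turn, nearly the same place as after the first release. That looks like the screw's self-holding limit, roughly half a turn past first grip. I'll pull clear and check for creep and disturbed objects.

Request:
carry_out --commands '[[[4,-2,0,0,6.5],[6,-4,0,0,6.5],[6,-4,0,0,6.5],[6,-4,0,0,6.5],[6,-4,0,0,6.5],[6,-4,0,0,6.5],[6,-4,0,0,6.5],[6,-4,0,0,6.5],[6,-4,0,0,6.5],[6,-4,0,0,6.5],[6,-4,0,0,6.5]]]'

```text
time: 39.0
position: [0.3378, -0.2748, 0.2855]
ee_rot: [-90.0, 0.0, -167.2]
contact_force: [-0.1, 0.1, 0.5]
gripper_width: 0.762
```

```bash
python3 lk.py f3.png | grep -E "top (mould|jaw|horn|crank)|^-1[35]"; python3 - <<'E'
import numpy as np,cv2
cv2.imwrite('pics/f3full.png',np.load('/tmp/top.npz')['im'][:,:,::-1])
E
```

```text
top mouldtop 451 x [-0.0417 -0.003 ] y [-0.0291  0.0327] z 0.1805 rect [-22.4   1.2] [63.7 40.5] 89.6
top jawtop 444 x [-0.0827 -0.0475] y [-0.0498  0.051 ] z 0.1821 rect [-66.8   0.4] [ 39.4 108.8] 0.0
top horn/tab 67 x [-0.0874 -0.075 ] y [-0.0283  0.022 ] z 0.2496 rect [-80.9  -3.6] [52.5 11.5] 87.4
top crank 203 x [-0.1734 -0.1069] y [-0.0482 -0.0297] z 0.0876 rect [-140.   -39.5] [20.6 69.7] 89.3
-15.0 28 [-0.1501 -0.0376  0.087 ] 0.092
-13.0 30 [-0.1301 -0.0382  0.0872] 0.093
-15.0 13 [-0.1496 -0.042   0.0876] 0.092
```

View pics/f3full.png

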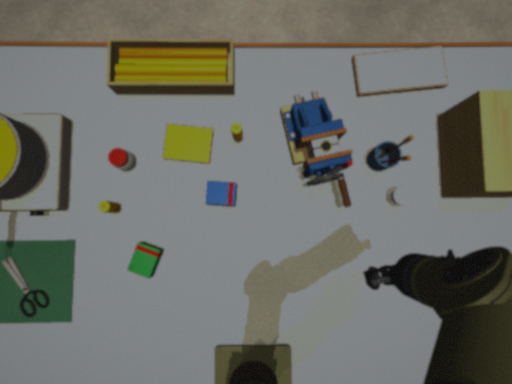

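```bash
python3 -c "
from plant import manip
print(manip.sign_off())"
```

```text
the job is handed in; nothing more can be done
None
```

The job is handed in at about 39 s: the mould stands clamped in the vise with the lever home. The one thing I could not confirm directly is the final clamping tightness.

**What I did**
- **Mould:** I gripped the silver mould near its pouring end and swung it foot-down by shaking. The foot was then squared upright against the fixed jaw before I set the mould on the rods and let go.
- **Lever and jaw:** I squeezed the lever fully (34 mm over lever and horn) and slid the jaw about 34 mm until it met the mould. When I let the lever go, it first rested part-way on a crest.
- **Crank:** I wound it clockwise. The lever snapped home within the first half turn, and winding continued to about 8–11 N of effort.

**Last checks**
- The mould's top is at about 180 mm and its sides lie within about 0.5° of the jaws. It sits 1–1.5 mm off the middle, pouring hole up.
- Both jaws are against the mould.
- The lever is home, at about 52 mm over lever and horn.
- The handle did not move for over a second, and nothing else on the table appears moved.

**What went wrong or is uncertain**
- The first grip let the mould slip, and it dropped back flat from about 2 cm.
- One of my release moves tugged the handle sideways.
- I wound past the tightness the screw can hold. On both releases the crank sprang back to nearly the same angle. I take that as its self-holding limit, which I estimate at about half a turn past first grip. I did not measure clamping tightness directly at that resting position.

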